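# Clear the router bits into the bench carousel

## Task

Put away the router bits left in the light wooden stand. First turn the carousel until the round tin faces the brass pointer and put all the wide-headed bits into the tin; then turn the carousel until the square wooden box faces the pointer, put all the slim bits into the box, and leave the box there. Draw each bit straight up so that the stand never tips and stays standing, lower the bits into the containers rather than dropping them from a height, and leave the brush, wrench and tape measure where they are.

Things in the scene. Friction and masses are not known exactly. Their poses are not given: they have to be found in the camera images.
- carousel_base: Fixed plywood foot of the carousel, a disc 180 mm across and 22 mm tall; origin at the bottom on the carousel's vertical axis, z up. A 34 mm wide, 10 mm tall wooden tongue with a brass arrow on it (the pointer) sticks out from under the disc along its own -x to 200 mm from the axis; it marks the front.
- carousel (a joint): Angle (rad) of the carousel's disc on its foot, growing anticlockwise seen from above; at 0, as at any whole turn, the tin faces the pointer. It turns freely either way for about three turns from 0, with light friction (about 0.15 N m), coasts a few degrees after a brisk push, and stays where it stops. The disc is 310 mm in diameter, from 22 to 34 mm above the bench.
- peg (a point): Centre of the top of one of eight like wooden pegs that stand on the disc's rim for pushing it round: 12 mm thick, 32 mm tall, tops 66 mm above the bench, 145 mm from the axis, 45 degrees apart. This one is 22.5 degrees anticlockwise (seen from above) from the tin's direction.
- jar_top (a point): Centre of the lid of a closed amber jar fixed on the disc, 62 mm wide, 93 mm above the bench, 120 degrees clockwise from the tin seen from above. Not used.
- tin_floor (a point): Centre of the inner floor of the round steel tin on the carousel, 37 mm above the bench, 73 mm from the carousel's axis. Tin: 90 mm outer diameter, 3 mm wall, open top, rim 47 mm above this floor.
- box_floor (a point): Centre of the inner floor of the square open wooden box on the carousel, 38 mm above the bench, 73 mm from the carousel's axis. Box: 82 mm square outside, 4 mm walls, two of them square to the radius, 120 degrees anticlockwise from the tin seen from above; rim 46 mm above this floor.
- front_spot (a point): The point, fixed to the carousel's foot, over the line of the pointer, 73 mm from the axis and 37 mm above the bench: the centre of a container's floor lies here when that container faces the pointer exactly.
- stand: Light loose wooden block (about 0.16 kg, free-standing, easily tipped), 220 mm long (its x), 50 mm wide (its y), 35 mm tall; origin at the centre of its underside, z up. Six square 14 mm holes, 25 mm deep, 36 mm apart in one row along x hold the bits loosely, upright, shank down, in any order; some holes may be empty.
- wide1: Wide router bit, steel, 58 mm long, 90 g: dark disc head 32 mm in diameter, 14 mm tall (4 mm below to 10 mm above the origin), short 20 mm thick neck, round shank 12 mm thick. Origin: on its axis, 10 mm below the top face and 48 mm above the foot of the shank; z along its axis from shank to head. Seated in the stand, the origin is 58 mm above the bench. May be absent.
- wide2: Wide router bit, steel, 58 mm long, 90 g: dark disc head 32 mm in diameter, 14 mm tall (4 mm below to 10 mm above the origin), short 20 mm thick neck, round shank 12 mm thick. Origin: on its axis, 10 mm below the top face and 48 mm above the foot of the shank; z along its axis from shank to head. Seated in the stand, the origin is 58 mm above the bench. May be absent.
- wide3: Wide router bit, steel, 58 mm long, 90 g: dark disc head 32 mm in diameter, 14 mm tall (4 mm below to 10 mm above the origin), short 20 mm thick neck, round shank 12 mm thick. Origin: on its axis, 10 mm below the top face and 48 mm above the foot of the shank; z along its axis from shank to head. Seated in the stand, the origin is 58 mm above the bench. May be absent.
- slim1: Slim router bit, steel, 58 mm long, 50 g: dark cylindrical head 16 mm in diameter, 22 mm tall (12 mm below to 10 mm above the origin), round shank 12 mm thick. Origin: on its axis, 10 mm below the top face and 48 mm above the foot of the shank; z along its axis from shank to head. Seated in the stand, the origin is 58 mm above the bench. May be absent.
- slim2: Slim router bit, steel, 58 mm long, 50 g: dark cylindrical head 16 mm in diameter, 22 mm tall (12 mm below to 10 mm above the origin), round shank 12 mm thick. Origin: on its axis, 10 mm below the top face and 48 mm above the foot of the shank; z along its axis from shank to head. Seated in the stand, the origin is 58 mm above the bench. May be absent.
- slim3: Slim router bit, steel, 58 mm long, 50 g: dark cylindrical head 16 mm in diameter, 22 mm tall (12 mm below to 10 mm above the origin), round shank 12 mm thick. Origin: on its axis, 10 mm below the top face and 48 mm above the foot of the shank; z along its axis from shank to head. Seated in the stand, the origin is 58 mm above the bench. May be absent.
- brush: Bystander: wooden dust brush about 240 mm long lying on the bench, origin under its middle.
- wrench: Bystander: steel collet wrench, 170 mm long, lying on the bench.
- tape: Bystander: yellow tape measure, 70 x 36 x 66 mm, standing on the bench.

How it is judged:
By the outcome, as a careful person would: the job done as asked, in the order asked, and still so for the second after the job is handed in, with the robot touching nothing.
Of wide1, wide2, wide3, slim1, slim2, slim3 only 4 to 6 are there at a start; the rules pass over those that are not, and their reading is None.
At some moment in a run one of stand may be knocked a few centimetres aside while the robot is not near it.
It also fails if it takes over 210 s, if anything falls off the work surface, if the arm or the gripper's body presses on something with over 40 N, if the wrist force passes 120 N, or if a joint passes its speed limit or range.

## Robot

A 6-joint arm with a two-finger parallel gripper is mounted at the origin on the work surface. World frame = base frame: x ahead of the robot, y to its left, z up, the work surface at z = 0. Lengths are in m, angles in degrees, forces in N, time in s.
With the tool pointing down it reaches from about 0.25 to 0.725 m from the base axis. Payload 9.7 kg.
Tool frame: the origin (TCP) lies midway between the tips of the shut fingers; the grasp point (between the pads) lies 19 mm behind it (bot.hold_point_z is the distance from the TCP to the grasp point, in m); z points along the fingers, y is the line along which they close (so a half turn about z gives the same grasp; the last joint's range is limited). The gripper opens to 85 mm and grips with 20 to 120 N. Pads are 22 mm wide; open, the fingers measure 114 mm over their backs; the gripper's body (76 mm by 85 mm) begins 54 mm behind the grasp point. The pads swing forward as they close: fully open they stand 13 mm farther back than shut.
Start: joints at [-74.427, 4.979, 10.078, 95.1, 0, 90], TCP at [0.148, -0.53, 0.231] pointing down, gripper open.
Joint ranges: [-179.16, 179.16], [-48.56, 103.87], [-65.8, 70.77], [-126.05, 130.52], [-82.76, 87.17], [-180, 180]. Speed limits (degrees/s): [127.2, 127.2, 147.25, 180, 180, 180].

## Interface

Orientations are given as [roll, pitch, yaw] about the fixed x, y, z axes, in that order (R = Rz(yaw) Ry(pitch) Rx(roll)).
In Python, from workcell import bot gives the robot as it stands.
- The arm moves only by the tool play_rows, never from a script. Its argument "steps" is a list that holds one entry, the list of rows, each a list of 4 numbers: the shift along the tool's x, y, z in m, then the turn about the tool's z in rad. In form: [[[tx, ty, tz, yaw], ...]]. A call has exactly 5 rows; each row shifts and turns the commanded pose from where the row before left it, along the tool's axes as they then stand; what a row does not reach is not made up. A row lasts 1/12 s, in which the tool goes at most 41.7 mm and 7.16 degrees, less where a joint would pass 70% of its speed; a pose out of reach is approached as far as the arm can. A call is refused whole if a number of a shift passes 0.0417 or a number of a turn 0.125, either way. A call with a gripper value outside its range is refused whole. "gripper" is the finger opening in m, from 0 to 0.0854, set as the call begins (left out, the last holds). The fingers move at their own pace and stop on an object; "squeeze" is the grip in N (left out, the last holds). Time passes only in rows, so rows that do not move let the fingers close, or fill a call up. It gives the time, the measured TCP pose, the force, the opening and the grip force at its end, in the units of the state.
- bot.get_obs(): the state, without advancing time (a new reading comes with each control period).
- bot.camera(name): name is "side" or "top"; returns a dict with "img" (420x560x3 uint8, blue, green, red), "vfov" (degrees; the focal length in pixels is half the picture's height over the tangent of half this angle, whatever the lens; pixels are square), "cx", "cy" (the principal point, pixels), "xyz" and "attitude" of the camera in the world. Camera axes: x right, y down, z forward; pixel columns grow to the right and rows downward; lengths in m; the calibration is good to about 2 mm. A picture is of the moment at which its call begins. There is no depth.
- bot.job_done(): hands the job in; it is judged then, once.
The state is a dict: "time": time; "q": joint angles; "qd": joint speeds; "joint_efforts": joint torques, N m; "ee_pos": TCP position; "tcp_rot": TCP orientation; "wrist_force": force on the tool from outside, world axes, zero at the start; "torque": the same for the moment, N m; "opening": finger opening in m; "grasp_force": force on a finger pad.
Only numpy, scipy, OpenCV 4.12 (cv2) and the standard library are available. Lean on these libraries where they do the work, as an engineer would, in place of code of your own. Each camera call takes 0.05 s, during which the arm holds its last target. There are 200 camera calls.

## Working session

There is one attempt and no reset: what is moved stays moved. The work goes in short steps, Python scripts to look and compute and a tool call to move; the robot and the scene stay as the last step left them, time stands still between calls to the robot, and variables do not carry over. Pictures are saved under pics/ and viewed, at most 14 in all, crops included, and the job is handed in when it is done.

Besides the shell and the picture viewer there is one more tool, called after ">>>" as a command line: name --argument value ..., lists and objects as JSON in quotes. play_rows: Moves the arm, as the interface text tells. Its arguments: {"type":"object","properties":{"steps":{"type":"array","items":{"type":"array","items":{"type":"array","items":{"type":"number"}}}},"gripper":{"type":"number"},"squeeze":{"type":"number"}},"required":["steps"]}

```bash
mkdir -p pics; ls
python3 - <<'E'
from workcell import bot
import cv2
print(bot.get_obs())
for n in("top","side"):
    c=bot.camera(n); cv2.imwrite(f"pics/{n}0.png",c["img"]); print({k:v for k,v in c.items() if k!="img"})
E
```

```text
pics
{'time': 0.0, 'q': array([-7.44266677e+01,  5.01131571e+00,  1.00379301e+01,  9.50983811e+01,
       -1.85643611e-03,  9.00009104e+01]), 'qd': array([ 0.0727028 ,  0.03993066, -0.02199816, -0.03306224, -0.0328516 ,
        0.09344966]), 'joint_efforts': array([ 1.35141348e-03, -5.20400620e+01,  4.64796853e+01,  1.67515530e-02,
        1.65986648e-05,  8.98077388e-06]), 'ee_pos': array([ 0.14759694, -0.52961876,  0.23061212]), 'tcp_rot': array([-1.79928233e+02,  1.85757495e-03,  1.55724243e+01]), 'wrist_force': array([-0.94750301, -0.15877424,  0.21937658]), 'torque': array([-0.05541634, -0.0306684 , -0.02665241]), 'grasp_force': 0.0, 'opening': 0.08548543981826731}
{'vfov': 43.70986374687606, 'cx': 280.6794763936714, 'cy': 213.4324057332319, 'xyz': array([0.35166662, 0.04428465, 1.11974083]), 'attitude': array([-169.90867434,    1.04072397,  -91.40798503])}
{'vfov': 45.07676240296823, 'cx': 280.14631689968354, 'cy': 206.8568408050917, 'xyz': array([0.43582464, 0.85764853, 0.79554704]), 'attitude': array([-131.55118962,   -0.65543923, -171.47554727])}
```

View pics/top0.png

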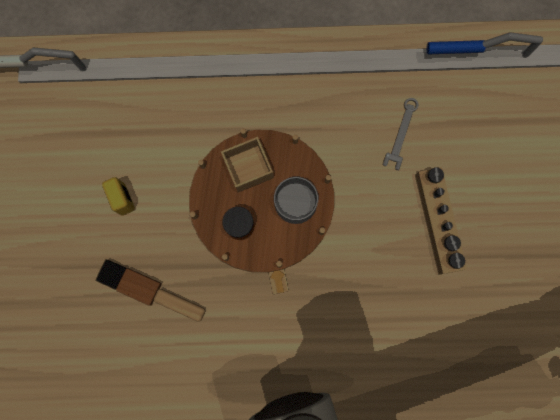

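View pics/side0.png

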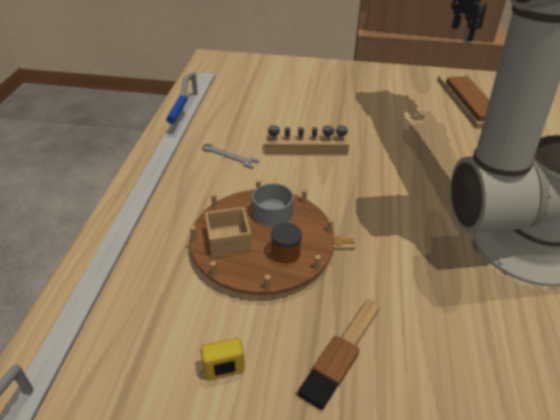

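```bash
cat > h.py <<'E'
import numpy as np, cv2
from scipy.spatial.transform import Rotation as R
from scipy.optimize import least_squares
from workcell import bot
def ray(c,px):
    px=np.atleast_2d(np.float64(px)); f=c["img"].shape[0]/2/np.tan(np.radians(c["vfov"]/2))
    d=np.c_[(px-[c["cx"],c["cy"]])/f,np.ones(len(px))]
    return d@R.from_euler("xyz",c["attitude"],degrees=True).as_matrix().T
def plane(c,px,z):
    d=ray(c,px); return (c["xyz"]+d*((z-c["xyz"][2])/d[:,2])[:,None])[:,:2]
def proj(c,p):
    v=(np.atleast_2d(p)-c["xyz"])@R.from_euler("xyz",c["attitude"],degrees=True).as_matrix()
    f=c["img"].shape[0]/2/np.tan(np.radians(c["vfov"]/2)); return v[:,:2]/v[:,2:]*f+[c["cx"],c["cy"]]
def blobs(mask,amin):
    n,_,s,ce=cv2.connectedComponentsWithStats(mask.astype(np.uint8)); return [(s[i,4],ce[i],s[i,2],s[i,3]) for i in range(1,n) if s[i,4]>=amin]
def bits(c,roi=(400,140,500,290),thr=75):
    x0,y0,x1,y1=roi; im=c["img"][y0:y1,x0:x1].astype(int)
    m=(im.max(2)<thr)|((im.max(2)-im.min(2)<25)&(im.max(2)<110))
    return [(a,ce+[x0,y0],w,h) for a,ce,w,h in blobs(m,25)]
E
python3 - <<'E'
from h import *
np.set_printoptions(precision=4,suppress=True)
c=bot.camera("top")
for a,ce,w,h in bits(c): print(a,ce,w,h,plane(c,ce,.062))
P=plane(c,[(244,133),(295,139),(328,178),(322,231),(279,264),(225,257),(193,214),(202,163)],.066)
s=least_squares(lambda v:np.hypot(*(P-v).T)-.145,P.mean(0)); print("axis",s.x,s.fun,np.degrees(np.arctan2(*(P-s.x).T[::-1])))
t=plane(c,(296.5,199),.084)[0]-s.x; b=plane(c,(247,163),.075)[0]-s.x; g=plane(c,(279,283),.01)[0]-s.x
for v in(t,b,g): print(v,np.hypot(*v),np.degrees(np.arctan2(v[1],v[0])))
for n,z in(("bench",0),("stand",.035)): print(n,plane(c,[(418,172),(442,272),(430,169),(465,268)],z).tolist())
k=cv2.resize(c["img"][145:285,395:485],None,fx=4,fy=4,interpolation=2); k2=cv2.resize(c["img"][120:300,180:345],None,fx=3,fy=3)
o=np.zeros((560,360+495,3),np.uint8);o[:,:360]=k;o[:540,360:]=k2;cv2.imwrite("pics/z.png",o[:,:800])
E
```

```text
227 [434.3392 174.8062] 19 16 [[ 0.6126 -0.2609]]
439 [428.4169 223.9749] 28 102 [[ 0.5102 -0.2411]]
83 [437.8795 192.4819] 11 10 [[ 0.5751 -0.2653]]
86 [441.9419 209.1628] 11 10 [[ 0.5401 -0.2708]]
85 [446.1765 225.9059] 12 9 [[ 0.5053 -0.2767]]
486 [453.2716 251.1235] 23 34 [[ 0.4536 -0.2868]]
axis [0.5751 0.0985] [-0.0024 -0.0023 -0.0011 -0.0018 -0.0024 -0.0022 -0.0014 -0.0015] [  13.4894  -31.0669  -75.4339 -121.0875 -166.2913  148.3821  102.7147
   58.0395]
[-0.0099 -0.0726] 0.07328373127632909 -97.79629199088482
[0.0707 0.0271] 0.07566987502446987 20.986259311418728
[-0.1739 -0.0317] 0.1768011873019933 -169.65475284542057
bench [[0.635301916507311, -0.24360385299593842], [0.41593840479130767, -0.27884349447889595], [0.6413042425300255, -0.27027538284634484], [0.42311887712402, -0.32797446267996505]]
stand [[0.6264362620400081, -0.2346052548603215], [0.41392944670885523, -0.26874340266062663], [0.6322509719600321, -0.26044310648925384], [0.4208854773452249, -0.3163386727439313]]
```

View pics/z.png

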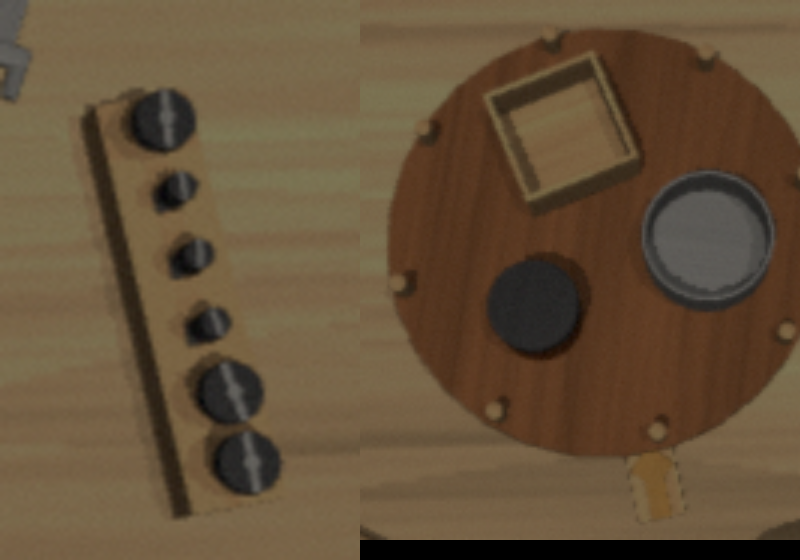

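```bash
cat >> h.py <<'E'
def go(x,y,z,psi,n,start=None,quiet=False):
    """one row that, repeated n times, brings the tool (pointing down) to x,y,z,yaw psi"""
    if start is None:
        o=bot.get_obs(); start=[*o["ee_pos"],o["tcp_rot"][2]]
    p0=np.radians(start[3]); dz=-(z-start[2])
    d=np.radians((psi-start[3]+180)%360-180)/n
    w=np.array([x-start[0],y-start[1]])
    M=np.zeros((2,2))
    for k in range(n):
        a=p0+k*d; M+=np.array([[np.cos(a),np.sin(a)],[np.sin(a),-np.cos(a)]])  # columns tool x, tool y
    t=np.linalg.solve(M,w)
    print(n,"x",[round(float(v),5) for v in(t[0],t[1],dz/n,-d)]); return [x,y,z,psi]
E
python3 - <<'E'
from h import *
c=bot.camera("top"); A=np.array([.5751,.0985])
e=plane(c,[(281.3,292),(276.7,271)],.01);print(e-A,np.hypot(*(e-A).T),np.degrees(np.arctan2(*(e-A).T[::-1])), (e[0]-e[1]))
h=cv2.cvtColor(c["img"],cv2.COLOR_BGR2HSV)[265:296,262:292]; m=(h[...,1]>150)&(h[...,2]>80)
for a,ce,w,hh in blobs(m,15): q=plane(c,ce+[262,265],.01)[0]-A; print(a,ce+[262,265],q,np.degrees(np.arctan2(q[1],q[0])))
s=go(.5,-.0248,.231,58.6,20)
go(.5,-.0248,.048,58.6,10,s)
E
```

```text
[[-0.19280452 -0.03610439]
 [-0.14869425 -0.02747749]] [0.19615583 0.15121175] [-169.39368196 -169.53031393] [-0.04411027 -0.00862691]
267 [275.25093633 274.082397  ] [-0.15509319 -0.02426935] -171.10634581542243
20 x [0.02979, -0.0103, -1e-05, -0.03755]
10 x [0.0, 0.0, 0.0183, -0.0]
```

>>> play_rows --steps '[[[0.0298,-0.0103,0,-0.0375],[0.0298,-0.0103,0,-0.0375],[0.0298,-0.0103,0,-0.0375],[0.0298,-0.0103,0,-0.0375],[0.0298,-0.0103,0,-0.0375]]]' --gripper 0.035 --squeeze 20

```text
time: 0.62
ee_pos: [0.271, -0.4298, 0.231]
tcp_rot: [-180.0, -0.0, 26.4]
wrist_force: [0.6, -0.5, -0.5]
opening: 0.035
grasp_force: 0.0
```

>>> play_rows --steps '[[[0.0298,-0.0103,0,-0.0375],[0.0298,-0.0103,0,-0.0375],[0.0298,-0.0103,0,-0.0375],[0.0298,-0.0103,0,-0.0375],[0.0298,-0.0103,0,-0.0375]]]'

```text
time: 1.03
ee_pos: [0.3728, -0.3095, 0.2312]
tcp_rot: [-180.0, 0.0, 37.2]
wrist_force: [1.3, -1.1, -0.2]
opening: 0.0352
grasp_force: 0.0
```

>>> play_rows --steps '[[[0.0298,-0.0103,0,-0.0375],[0.0298,-0.0103,0,-0.0375],[0.0298,-0.0103,0,-0.0375],[0.0298,-0.0103,0,-0.0375],[0.0298,-0.0103,0,-0.0375]]]'

```text
time: 1.45
ee_pos: [0.4502, -0.1725, 0.2311]
tcp_rot: [-180.0, 0.0, 47.9]
wrist_force: [0.2, -0.6, -0.1]
opening: 0.0348
grasp_force: 0.0
```

>>> play_rows --steps '[[[0.0298,-0.0103,0,-0.0375],[0.0298,-0.0103,0,-0.0375],[0.0298,-0.0103,0,-0.0375],[0.0298,-0.0103,0,-0.0375],[0.0298,-0.0103,0,-0.0375]]]'

```text
time: 1.87
ee_pos: [0.5008, -0.0234, 0.2311]
tcp_rot: [-180.0, 0.0, 58.7]
wrist_force: [0.2, -0.7, -0.2]
opening: 0.035
grasp_force: 0.0
```

>>> play_rows --steps '[[[0,0,0.02,0],[0,0,0.02,0],[0,0,0.02,0],[0,0,0.02,0],[0,0,0.02,0]]]'

```text
time: 2.28
ee_pos: [0.5003, -0.0247, 0.1302]
tcp_rot: [-180.0, 0.0, 58.6]
wrist_force: [-0.4, -0.7, 0.4]
opening: 0.0353
grasp_force: 0.0
```

Run:
```python
from h import *
s=go(.5,-.0248,.048,58.6,5)
A=np.array([.5751,.0985]);r=.144
for k in (18,20):
  pass
f=lambda a:[A[0]+r*np.cos(np.radians(a)),A[1]+r*np.sin(np.radians(a))]
st=[*f(-121.4),.048,58.6]; go(*f(-191.9),.048,-11.9,20,st)
for n in("top","side"):
    c=bot.camera(n); p=proj(c,[.5,-.0248,.066])[0].astype(int); cv2.imwrite(f"pics/a_{n}.png",c["img"])
a=cv2.imread("pics/a_side.png"); cv2.imwrite("pics/a1.png",cv2.resize(a[120:320,150:400],None,fx=3,fy=3))
```

```text
5 x [-5e-05, -5e-05, 0.01644, -0.00011]
20 x [0.00027, -0.00885, -0.0, 0.06152]
```

View pics/a1.png

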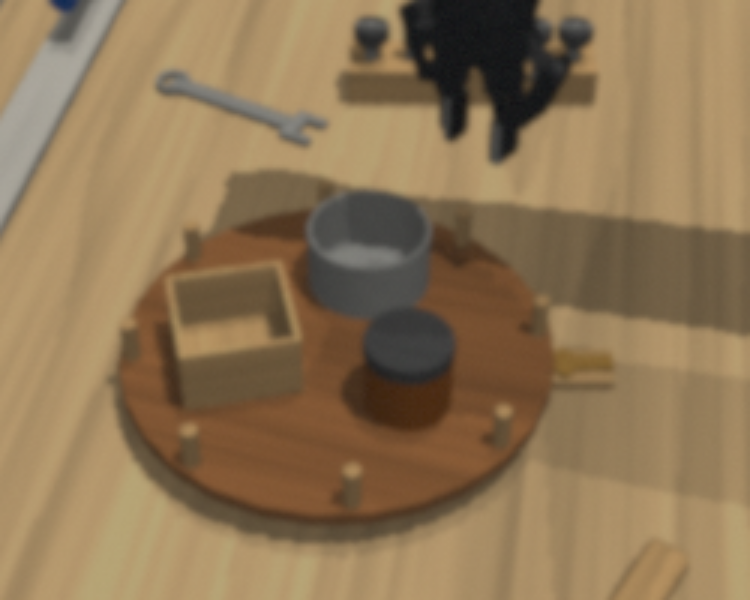

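>>> play_rows --steps '[[[0,0,0.017,0],[0,0,0.017,0],[0,0,0.017,0],[0,0,0.017,0],[0,0,0.015,0]]]'

```text
time: 2.8
ee_pos: [0.5009, -0.025, 0.0487]
tcp_rot: [179.9, -0.0, 58.5]
wrist_force: [-0.0, 0.8, 0.8]
opening: 0.035
grasp_force: 0.0
```

>>> play_rows --steps '[[[0,0,0,0],[0,0,0,0],[0,0,0,0],[0,0,0,0],[0,0,0,0]]]' --gripper 0.014

```text
time: 3.22
ee_pos: [0.5012, -0.0249, 0.0496]
tcp_rot: [179.9, -0.1, 58.5]
wrist_force: [0.1, -0.0, -0.4]
opening: 0.0141
grasp_force: 0.0
```

>>> play_rows --steps '[[[0.0003,-0.0088,0,0.0615],[0.0003,-0.0088,0,0.0615],[0.0003,-0.0088,0,0.0615],[0.0003,-0.0088,0,0.0615],[0.0003,-0.0088,0,0.0615]]]'

```text
time: 3.63
ee_pos: [0.4674, 0.0037, 0.0492]
tcp_rot: [179.9, -0.1, 40.7]
wrist_force: [1.0, -1.2, -0.7]
opening: 0.0139
grasp_force: 0.6
```

Run:
```python
from h import *
o=bot.get_obs();print(o["ee_pos"],o["tcp_rot"],o["wrist_force"],o["opening"])
c=bot.camera("top");k=cv2.resize(c["img"][110:310,170:370],None,fx=2,fy=2)
c=bot.camera("side");k2=cv2.resize(c["img"][150:350,160:360],None,fx=2,fy=2)
cv2.imwrite("pics/b.png",np.hstack([k,k2]))
```

```text
[0.46744448 0.00369094 0.04918413] [ 1.79932726e+02 -7.11482367e-02  4.07426470e+01] [ 0.98994885 -1.23938432 -0.72593467] 0.013949647106810419
```

View pics/b.png

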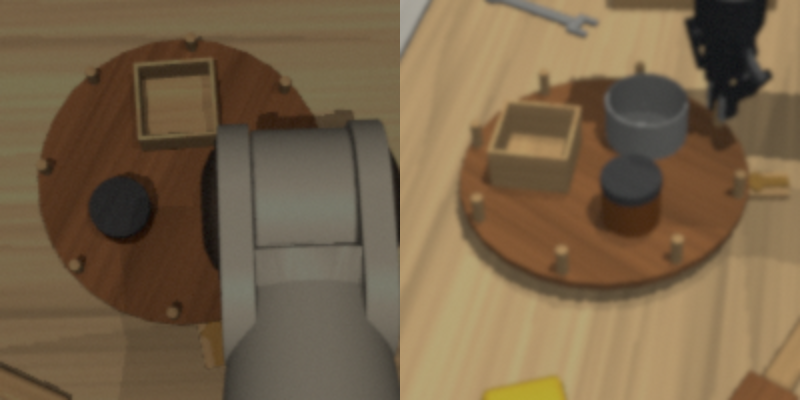

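>>> play_rows --steps '[[[0.0003,-0.0088,0,0.0615],[0.0003,-0.0088,0,0.0615],[0.0003,-0.0088,0,0.0615],[0.0003,-0.0088,0,0.0615],[0.0003,-0.0088,0,0.0615]]]'

```text
time: 4.15
ee_pos: [0.4445, 0.0407, 0.0489]
tcp_rot: [180.0, -0.1, 23.3]
wrist_force: [0.9, -0.8, -0.4]
opening: 0.0145
grasp_force: 0.6
```

>>> play_rows --steps '[[[0.0003,-0.0088,0,0.0615],[0.0003,-0.0088,0,0.0615],[0.0003,-0.0088,0,0.0615],[0.0003,-0.0088,0,0.0615],[0.0003,-0.0088,0,0.0615]]]'

```text
time: 4.57
ee_pos: [0.4364, 0.0624, 0.0489]
tcp_rot: [-179.0, -0.0, 7.7]
wrist_force: [0.7, -0.2, 0.4]
opening: 0.0138
grasp_force: 1.0
```

Run:
```python
from h import *
o=bot.get_obs();A=np.array([.5751,.0985]);v=o["ee_pos"][:2]-A
print(o["ee_pos"],np.hypot(*v),np.degrees(np.arctan2(v[1],v[0])),o["wrist_force"])
a=np.radians(-191.9); go(*(A+.144*np.array([np.cos(a),np.sin(a)])),.048,-11.9,5)
```

```text
[0.43637404 0.06236437 0.04888103] 0.1433550713604931 -165.3999120622795 [ 0.68909116 -0.20758246  0.39266318]
5 x [-0.00046, -0.01323, 0.00018, 0.06857]
```

Run:
```python
from h import *
o=bot.get_obs();print(o["q"],o["qd"],o["tcp_rot"],o["joint_efforts"])
a=np.radians(-191.9);A=np.array([.5751,.0985]); go(*(A+.144*np.array([np.cos(a),np.sin(a)])),.048,-11.9,10)
```

```text
[  7.45460581  -9.67809597 -24.29476263  75.34572759   1.04983973
 179.71111251] [-2.77479675e+01 -1.52779683e-01 -2.69869877e-01 -1.10648389e-02
  1.16532551e+01  6.71144313e-01] [-1.78950363e+02 -4.28982814e-02  7.74344489e+00] [  5.72294265 -35.84460497  46.09448433   0.09630878  -0.4340682
   0.30481255]
10 x [-0.00035, -0.00661, 9e-05, 0.03428]
```

Run:
```python
from h import *
A=np.array([.5751,.0985]); f=lambda a:A+.144*np.array([np.cos(np.radians(a)),np.sin(np.radians(a))])
o=bot.get_obs()["ee_pos"]; s=go(*f(-178.6),.048,18,5); go(*f(-192.3),.048,20,5,s)
```

```text
5 x [0.00032, -0.00661, 0.00018, -0.0358]
5 x [0.00282, -0.00626, -0.0, -0.00698]
```

>>> play_rows --steps '[[[0.0003,-0.0066,0,-0.036],[0.0003,-0.0066,0,-0.036],[0.0003,-0.0066,0,-0.036],[0.0003,-0.0066,0,-0.036],[0.0003,-0.0066,0,-0.036]]]'

```text
time: 4.98
ee_pos: [0.4311, 0.0939, 0.049]
tcp_rot: [-179.0, -0.2, 17.9]
wrist_force: [1.7, -0.8, -0.2]
opening: 0.014
grasp_force: 0.8
```

>>> play_rows --steps '[[[0.0028,-0.0063,0,-0.007],[0.0028,-0.0063,0,-0.007],[0.0028,-0.0063,0,-0.007],[0.0028,-0.0063,0,-0.007],[0.0028,-0.0063,0,-0.007]]]'

```text
time: 5.4
ee_pos: [0.4345, 0.1281, 0.0494]
tcp_rot: [-179.0, -0.2, 19.7]
wrist_force: [2.3, -1.9, -1.1]
opening: 0.0138
grasp_force: 1.0
```

>>> play_rows --steps '[[[0,0,0,0],[0,0,0,0],[0,0,0,0],[0,0,0,0],[0,0,0,0]]]'

```text
time: 5.82
ee_pos: [0.4342, 0.1273, 0.0494]
tcp_rot: [-179.0, -0.2, 19.6]
wrist_force: [-0.6, 1.3, 1.0]
opening: 0.014
grasp_force: 0.8
```

Run:
```python
from h import *
A=np.array([.5751,.0985]); o=bot.get_obs();v=o["ee_pos"][:2]-A; print(o["q"],np.hypot(*v),np.degrees(np.arctan2(v[1],v[0])))
c=bot.camera("top");k=cv2.resize(c["img"][110:310,170:370],None,fx=2,fy=2)
c=bot.camera("side");k2=cv2.resize(c["img"][150:350,160:360],None,fx=2,fy=2)
cv2.imwrite("pics/c.png",np.hstack([k,k2]))
```

```text
[ 15.71007511  -8.12011847 -22.87195739  75.13382782   0.99527692
 176.09434763] 0.14383665753610236 168.46428113308167
```

View pics/c.png

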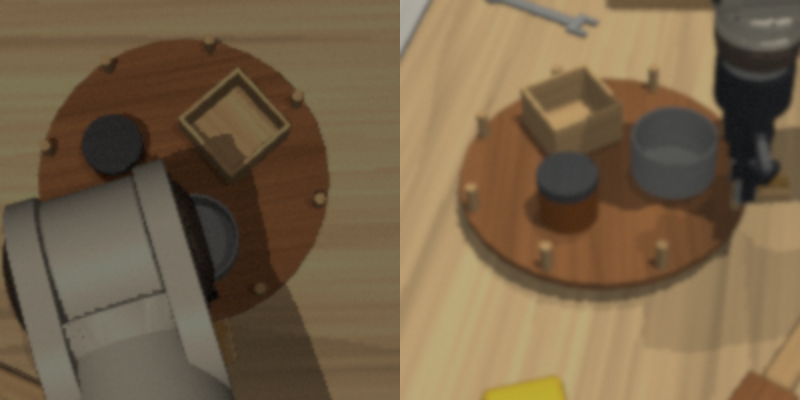

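>>> play_rows --steps '[[[0,0,0,0],[0,0,0,0],[0,0,0,0],[0,0,-0.01,0],[0,0,-0.02,0]]]' --gripper 0.024

```text
time: 6.33
ee_pos: [0.4331, 0.1265, 0.0783]
tcp_rot: [-179.0, 0.0, 19.6]
wrist_force: [0.1, 0.3, -0.3]
opening: 0.0243
grasp_force: 0.0
```

>>> play_rows --steps '[[[0,0,-0.03,0],[0,0,-0.03,0],[0,0,-0.03,0],[0,0,-0.03,0],[0,0,0,0]]]' --gripper 0.06

```text
time: 6.75
ee_pos: [0.4363, 0.1252, 0.206]
tcp_rot: [-179.1, -0.7, 19.6]
wrist_force: [0.6, 0.1, 1.0]
opening: 0.0598
grasp_force: 0.0
```

```bash
cat >> h.py <<'E'
def stand(c,roi=(395,140,500,300)):
    x0,y0,x1,y1=roi; im=c["img"][y0:y1,x0:x1].astype(int); sp=im.max(2)-im.min(2)
    m=cv2.morphologyEx(((sp<16)&(im.max(2)<120)).astype(np.uint8),cv2.MORPH_CLOSE,np.ones((3,3)))
    m=cv2.morphologyEx(m,cv2.MORPH_OPEN,cv2.getStructuringElement(2,(5,5)))
    return [(a,ce+[x0,y0],w,h,plane(c,ce+[x0,y0],.064)[0]) for a,ce,w,h in blobs(m,20)]
E
python3 - <<'E'
from h import *
np.set_printoptions(precision=4,suppress=True)
c=bot.camera("top")
for b in stand(c): print(*b)
print(plane(c,[(436.2,174.7),(440,192),(444,208.5),(448.2,225.5),(452.5,243),(456.7,260.2)],.066))
s=bot.camera("side"); print(proj(s,[[.6126,-.2609,.064],[.5,-.277,.064],[.435,-.292,.064]]))
A=np.array([.5751,.0985]); o=bot.get_obs();print(o["ee_pos"],o["tcp_rot"])
cv2.imwrite("pics/d.png",np.hstack([cv2.resize(c["img"][150:280,400:500],None,fx=4,fy=4),cv2.resize(s["img"][110:175,255:355],None,fx=4,fy=8)]))
E
```

```text
135 [397.6667 150.2074] 8 23 [ 0.6671 -0.1883]
22 [396.7727 166.5455] 5 6 [ 0.632  -0.1842]
183 [435.2514 174.6995] 16 15 [ 0.6123 -0.2622]
62 [438.3871 192.1129] 10 9 [ 0.5754 -0.2658]
63 [442.5556 208.9048] 10 9 [ 0.5402 -0.2715]
65 [446.5846 225.9077] 10 9 [ 0.505  -0.2769]
191 [451.8377 242.7906] 16 15 [ 0.4703 -0.2847]
192 [456.3698 260.1146] 16 15 [ 0.4352 -0.2909]
[[ 0.6118 -0.2635]
 [ 0.5751 -0.2685]
 [ 0.5406 -0.2739]
 [ 0.5054 -0.2796]
 [ 0.4696 -0.2854]
 [ 0.4349 -0.2909]]
[[273.5442 129.4835]
 [316.7257 130.0635]
 [341.7699 129.2264]]
[0.4353 0.125  0.201 ] [-179.0496   -0.3525   19.6315]
```

View pics/d.png

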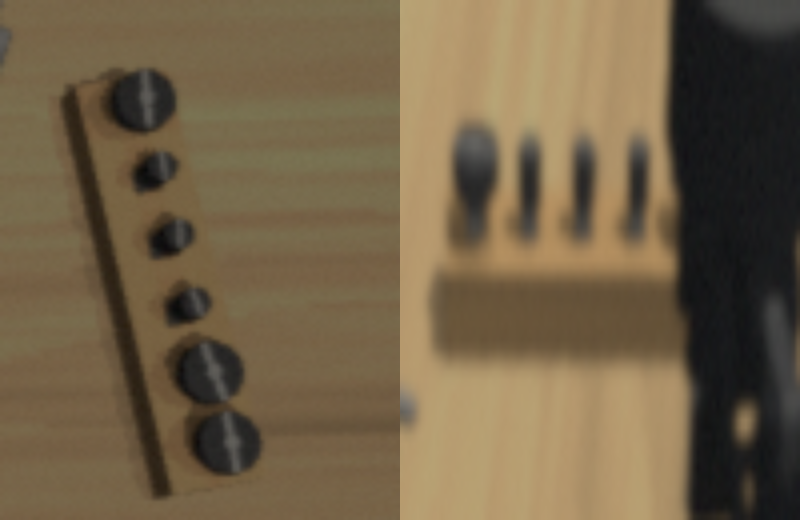

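Run:
```python
from h import *
s=go(.435,-.291,.13,9,15); go(.435,-.291,.046,9,5,s)
```

```text
15 x [-0.00705, 0.02686, 0.00473, 0.01237]
5 x [0.0, -0.0, 0.0168, -0.0]
```

>>> play_rows --steps '[[[-0.007,0.0269,0.0047,0.0124],[-0.007,0.0269,0.0047,0.0124],[-0.007,0.0269,0.0047,0.0124],[-0.007,0.0269,0.0047,0.0124],[-0.007,0.0269,0.0047,0.0124]]]'

```text
time: 7.27
ee_pos: [0.4427, -0.0146, 0.1721]
tcp_rot: [-179.0, -0.0, 16.1]
wrist_force: [0.4, -0.5, 0.3]
opening: 0.0601
grasp_force: 0.0
```

>>> play_rows --steps '[[[-0.007,0.0269,0.0047,0.0124],[-0.007,0.0269,0.0047,0.0124],[-0.007,0.0269,0.0047,0.0124],[-0.007,0.0269,0.0047,0.0124],[-0.007,0.0269,0.0047,0.0124]]]'

```text
time: 7.68
ee_pos: [0.4426, -0.1531, 0.1462]
tcp_rot: [-179.0, 0.0, 12.5]
wrist_force: [1.2, 0.5, -0.2]
opening: 0.06
grasp_force: 0.0
```

>>> play_rows --steps '[[[-0.007,0.0269,0.0047,0.0124],[-0.007,0.0269,0.0047,0.0124],[-0.007,0.0269,0.0047,0.0124],[-0.007,0.0269,0.0047,0.0124],[-0.007,0.0269,0.0047,0.0124]]]'

```text
time: 8.1
ee_pos: [0.4341, -0.2912, 0.1203]
tcp_rot: [-178.9, 0.1, 8.9]
wrist_force: [1.1, 0.4, 0.4]
opening: 0.0602
grasp_force: 0.0
```

>>> play_rows --steps '[[[0,0,0,0],[0,0,0,0],[0,0,0,0],[0,0,0,0],[0,0,0,0]]]'

```text
time: 8.52
ee_pos: [0.4352, -0.2894, 0.122]
tcp_rot: [-179.0, -0.0, 9.1]
wrist_force: [0.8, -0.1, 0.5]
opening: 0.0599
grasp_force: 0.0
```

Run:
```python
from h import *
o=bot.get_obs();print(o["tcp_rot"],o["ee_pos"])
go(.435,-.291,.046,9,5)
s=bot.camera("side");cv2.imwrite("pics/e.png",cv2.resize(s["img"][80:180,240:390],None,fx=5,fy=5))
```

```text
[-1.79012454e+02 -1.81498629e-02  9.05176025e+00] [ 0.43521821 -0.28935421  0.12196299]
5 x [-9e-05, 0.00032, 0.01519, 0.00018]
```

View pics/e.png

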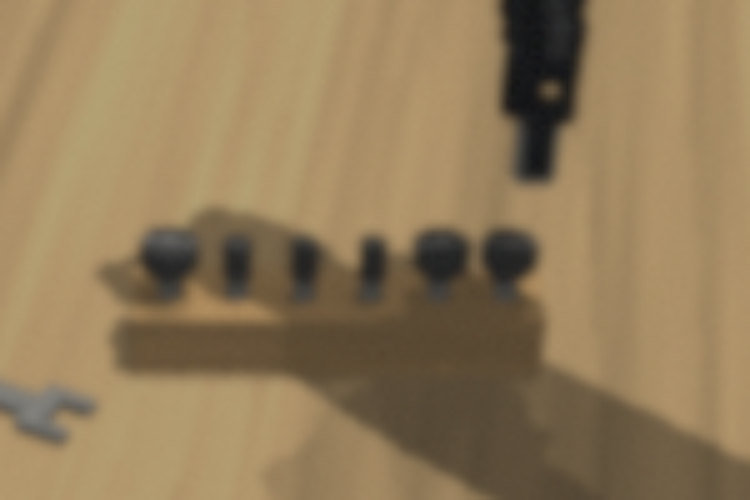

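>>> play_rows --steps '[[[0,0.0003,0.0152,0],[0,0.0003,0.0152,0],[0,0.0003,0.0152,0],[0,0.0003,0.0152,0],[0,0.0003,0.0152,0]]]'

```text
time: 8.98
ee_pos: [0.4354, -0.2898, 0.0454]
tcp_rot: [-179.0, -0.0, 9.0]
wrist_force: [-0.2, -0.3, -0.1]
opening: 0.0598
grasp_force: 0.0
```

>>> play_rows --steps '[[[0,0,0,0],[0,0,0,0],[0,0,0,0],[0,0,0,0],[0,0,0,0]]]' --gripper 0.02 --squeeze 30

```text
time: 9.4
ee_pos: [0.4356, -0.2906, 0.0468]
tcp_rot: [-179.1, -0.1, 9.0]
wrist_force: [-0.0, 0.0, -0.8]
opening: 0.031
grasp_force: 29.7
```

>>> play_rows --steps '[[[0,0,0,0],[0,0,0,0],[0,0,-0.004,0],[0,0,-0.006,0],[0,0,-0.008,0]]]'

```text
time: 9.82
ee_pos: [0.4349, -0.2906, 0.0641]
tcp_rot: [-179.0, 0.0, 9.0]
wrist_force: [0.6, 0.6, -1.3]
opening: 0.0308
grasp_force: 29.8
```

Run:
```python
from h import *
s=bot.camera("side");cv2.imwrite("pics/f.png",cv2.resize(s["img"][80:180,240:390],None,fx=5,fy=5))
```

```text
(no output)
```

View pics/f.png

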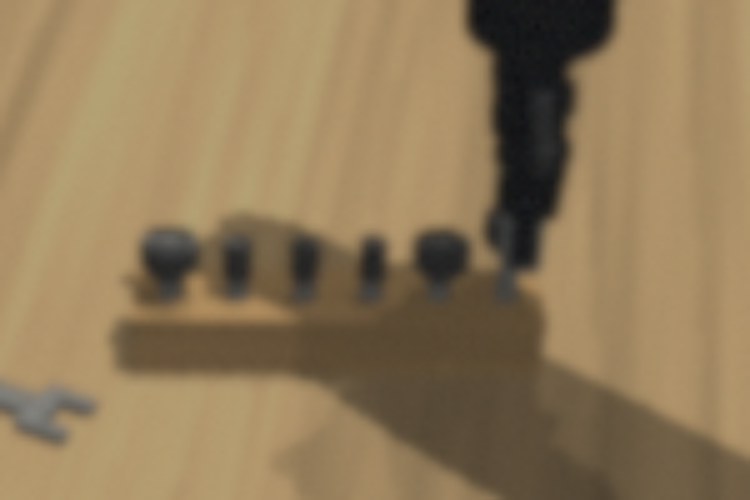

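Run:
```python
from h import *
s=bot.camera("side"); print(proj(s,[[.435,-.26,.07],[.435,-.29,.07],[.44,-.29,.07]])*5-[1200,400])
o=bot.get_obs();st=[o["ee_pos"][0],o["ee_pos"][1],.156,9]; go(*st,5); s=go(.519,.084,.14,30,15,st); go(.519,.084,.079,30,5,s)
```

```text
[[506.33516184 269.72402118]
 [509.68029274 238.49758476]
 [500.17060397 237.63724163]]
5 x [0.0, -0.0, -0.01807, -7e-05]
15 x [0.01338, -0.02201, 0.00107, -0.02443]
5 x [0.0, -0.0, 0.0122, -0.0]
```

>>> play_rows --steps '[[[0,0,-0.018,0],[0,0,-0.018,0],[0,0,-0.018,0],[0,0,-0.018,0],[0,0,-0.018,0]]]'

```text
time: 10.33
ee_pos: [0.4353, -0.2922, 0.1548]
tcp_rot: [-179.0, -0.0, 9.0]
wrist_force: [1.5, 0.5, -1.0]
opening: 0.0309
grasp_force: 29.9
```

>>> play_rows --steps '[[[0.0134,-0.022,0.001,-0.0244],[0.0134,-0.022,0.001,-0.0244],[0.0134,-0.022,0.001,-0.0244],[0.0134,-0.022,0.001,-0.0244],[0.0134,-0.022,0.001,-0.0244]]]'

```text
time: 10.75
ee_pos: [0.4788, -0.1698, 0.1509]
tcp_rot: [-179.0, -0.2, 16.0]
wrist_force: [0.6, 0.2, -1.3]
opening: 0.0311
grasp_force: 30.0
```

>>> play_rows --steps '[[[0.0134,-0.022,0.001,-0.0244],[0.0134,-0.022,0.001,-0.0244],[0.0134,-0.022,0.001,-0.0244],[0.0134,-0.022,0.001,-0.0244],[0.0134,-0.022,0.001,-0.0244]]]'

```text
time: 11.17
ee_pos: [0.5067, -0.044, 0.148]
tcp_rot: [-179.1, -0.3, 23.0]
wrist_force: [0.3, -0.1, -0.8]
opening: 0.0308
grasp_force: 30.0
```

>>> play_rows --steps '[[[0.0134,-0.022,0.001,-0.0244],[0.0134,-0.022,0.001,-0.0244],[0.0134,-0.022,0.001,-0.0244],[0.0134,-0.022,0.001,-0.0244],[0.0134,-0.022,0.001,-0.0244]]]'

```text
time: 11.58
ee_pos: [0.5191, 0.0843, 0.1451]
tcp_rot: [-179.1, -0.4, 30.0]
wrist_force: [0.7, 0.4, -1.5]
opening: 0.0306
grasp_force: 30.0
```

>>> play_rows --steps '[[[0,0,0,0],[0,0,0,0],[0,0,0,0],[0,0,0,0],[0,0,0,0]]]'

```text
time: 12.0
ee_pos: [0.5191, 0.0822, 0.1451]
tcp_rot: [-179.1, -0.4, 29.9]
wrist_force: [-0.2, -0.8, -0.5]
opening: 0.0307
grasp_force: 30.0
```

Run:
```python
from h import *
o=bot.get_obs();print(o["tcp_rot"],o["ee_pos"],o["opening"])
go(.522,.084,.079,30,5)
s=bot.camera("side");c=bot.camera("top");cv2.imwrite("pics/g.png",np.hstack([cv2.resize(s["img"][140:300,200:360],None,fx=2.5,fy=2.5),cv2.resize(c["img"][150:310,210:370],None,fx=2.5,fy=2.5)]))
```

```text
[-179.08961041   -0.36899306   29.87137413] [0.51906788 0.08217779 0.14509783] 0.030749620184385255
5 x [0.00069, -2e-05, 0.01322, -0.00045]
```

View pics/g.png

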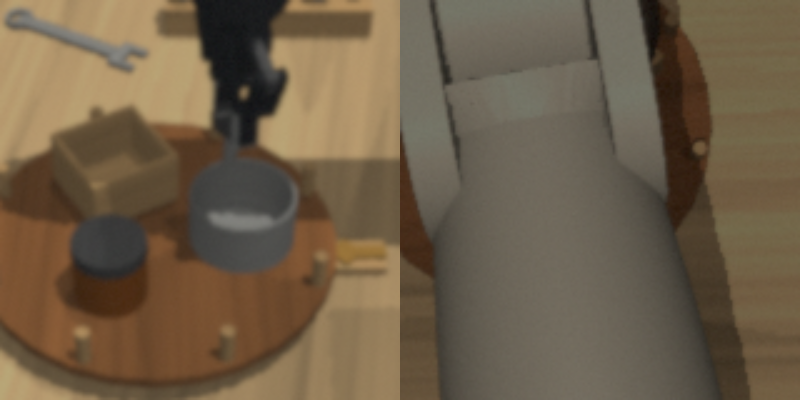

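Run:
```python
from h import *
s=bot.camera("side"); f=lambda p:((proj(s,p)-[200,140])*2.5).round()
print(f([[.5235,.086,.109],[.519,.084,.109],[.5033,.0851,.084],[.507,.085,.084]]))
print(plane(s,[[292.8,203]],.109), plane(s,[[200+243/2.5,140+188/2.5]],.084))
```

```text
[[225. 166.]
 [230. 165.]
 [248. 191.]
 [244. 190.]]
[[0.51888124 0.0743108 ]] [[0.5078436  0.08263561]]
```

>>> play_rows --steps '[[[0.0007,0,0.0132,0],[0.0007,0,0.0132,0],[0.0007,0,0.0132,0],[0.0007,0,0.0132,0],[0.0007,0,0.0132,0]]]'

```text
time: 12.57
ee_pos: [0.5219, 0.0855, 0.0785]
tcp_rot: [-179.1, -0.4, 29.9]
wrist_force: [0.8, 1.0, -0.7]
opening: 0.0308
grasp_force: 30.0
```

>>> play_rows --steps '[[[0,0,0,0],[0,0,0,0],[0,0,0,0],[0,0,0,0],[0,0,0,0]]]'

```text
time: 12.98
ee_pos: [0.5224, 0.0859, 0.08]
tcp_rot: [-179.1, -0.4, 29.9]
wrist_force: [0.5, 0.1, -1.0]
opening: 0.0304
grasp_force: 30.0
```

>>> play_rows --steps '[[[0,0,0,0],[0,0,0,0],[0,0,0,0],[0,0,0,0],[0,0,0,0]]]' --gripper 0.045

```text
time: 13.4
ee_pos: [0.5219, 0.0859, 0.0791]
tcp_rot: [-179.1, -0.4, 29.9]
wrist_force: [0.1, 0.0, -0.5]
opening: 0.0449
grasp_force: 0.0
```

>>> play_rows --steps '[[[0,0,-0.016,0],[0,0,-0.016,0],[0,0,-0.016,0],[0,0,-0.016,0],[0,0,-0.016,0]]]'

```text
time: 13.82
ee_pos: [0.522, 0.0845, 0.1598]
tcp_rot: [-179.1, -0.4, 30.0]
wrist_force: [-0.6, 0.7, 0.3]
opening: 0.0449
grasp_force: 0.0
```

Run:
```python
from h import *
np.set_printoptions(precision=4,suppress=True)
c=bot.camera("top")
for b in stand(c): print(*b)
s=bot.camera("side");cv2.imwrite("pics/i.png",cv2.resize(s["img"][140:300,200:360],None,fx=3,fy=3))
s=go(.475,-.284,.13,9,15); go(.475,-.284,.046,9,5,s)
```

```text
135 [397.6667 150.2074] 8 23 [ 0.6671 -0.1883]
22 [396.7727 166.5455] 5 6 [ 0.632  -0.1842]
185 [435.227  174.8162] 16 15 [ 0.6121 -0.2621]
62 [438.3871 192.1129] 10 9 [ 0.5754 -0.2658]
63 [442.4603 209.127 ] 10 9 [ 0.5397 -0.2713]
64 [446.6562 225.9219] 10 9 [ 0.5049 -0.277 ]
193 [451.9171 242.6114] 17 15 [ 0.4707 -0.2849]
15 x [-0.01155, 0.02208, 0.00211, 0.02437]
5 x [0.0, -0.0, 0.0168, -0.0]
```

View pics/i.png

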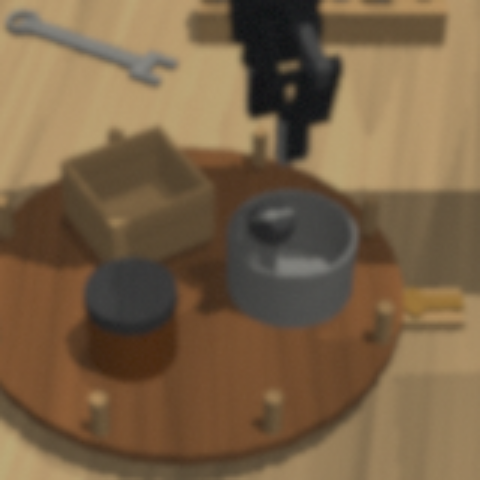

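>>> play_rows --steps '[[[-0.0115,0.0221,0.0021,0.0244],[-0.0115,0.0221,0.0021,0.0244],[-0.0115,0.0221,0.0021,0.0244],[-0.0115,0.0221,0.0021,0.0244],[-0.0115,0.0221,0.0021,0.0244]]]' --gripper 0.058

```text
time: 14.33
ee_pos: [0.521, -0.0409, 0.1452]
tcp_rot: [-179.0, -0.2, 22.9]
wrist_force: [0.1, 0.0, 0.1]
opening: 0.0584
grasp_force: 0.0
```

>>> play_rows --steps '[[[-0.0115,0.0221,0.0021,0.0244],[-0.0115,0.0221,0.0021,0.0244],[-0.0115,0.0221,0.0021,0.0244],[-0.0115,0.0221,0.0021,0.0244],[-0.0115,0.0221,0.0021,0.0244]]]'

```text
time: 14.75
ee_pos: [0.5049, -0.1642, 0.1327]
tcp_rot: [-179.0, -0.1, 15.9]
wrist_force: [0.1, -0.3, -0.3]
opening: 0.058
grasp_force: 0.0
```

>>> play_rows --steps '[[[-0.0115,0.0221,0.0021,0.0244],[-0.0115,0.0221,0.0021,0.0244],[-0.0115,0.0221,0.0021,0.0244],[-0.0115,0.0221,0.0021,0.0244],[-0.0115,0.0221,0.0021,0.0244]]]'

```text
time: 15.17
ee_pos: [0.474, -0.2845, 0.1202]
tcp_rot: [-179.0, 0.0, 8.9]
wrist_force: [-0.2, 0.6, 0.2]
opening: 0.0581
grasp_force: 0.0
```

>>> play_rows --steps '[[[0,0,0,0],[0,0,0,0],[0,0,0,0],[0,0,0,0],[0,0,0,0]]]'

```text
time: 15.58
ee_pos: [0.4749, -0.2827, 0.1213]
tcp_rot: [-179.0, -0.0, 9.1]
wrist_force: [0.1, -0.7, -0.2]
opening: 0.0584
grasp_force: 0.0
```

Run:
```python
from h import *
np.set_printoptions(precision=4,suppress=True)
o=bot.get_obs();print(o["ee_pos"],o["tcp_rot"])
for b in stand(bot.camera("top")): print(*b)
go(.4745,-.285,.046,9,5)
```

```text
[ 0.4749 -0.2827  0.1213] [-179.0082   -0.0154    9.0546]
135 [397.6667 150.2074] 8 23 [ 0.6671 -0.1883]
190 [435.3526 174.9526] 16 15 [ 0.6118 -0.2623]
65 [438.3231 192.3692] 10 10 [ 0.5749 -0.2656]
2125 [474.592  228.0955] 63 58 [ 0.4989 -0.3329]
66 [442.6212 209.0455] 10 9 [ 0.5399 -0.2716]
630 [490.0968 284.5984] 27 42 [ 0.3849 -0.3534]
5 x [-0.00016, 0.00042, 0.01508, 0.0002]
```

>>> play_rows --steps '[[[-0.0001,0.0004,0.0151,0],[-0.0001,0.0004,0.0151,0],[-0.0001,0.0004,0.0151,0],[-0.0001,0.0004,0.0151,0],[-0.0001,0.0004,0.0151,0]]]'

```text
time: 16.05
ee_pos: [0.4745, -0.2837, 0.0453]
tcp_rot: [-179.0, -0.0, 9.0]
wrist_force: [0.5, 0.1, 0.3]
opening: 0.0582
grasp_force: 0.0
```

>>> play_rows --steps '[[[0,0,0,0],[0,0,0,0],[0,0,0,0],[0,0,0,0],[0,0,0,0]]]' --gripper 0.02

```text
time: 16.47
ee_pos: [0.4747, -0.2844, 0.0468]
tcp_rot: [-179.1, -0.1, 9.0]
wrist_force: [-0.3, -0.4, -0.4]
opening: 0.0309
grasp_force: 29.7
```

>>> play_rows --steps '[[[0,0,0,0],[0,0,0,0],[0,0,-0.004,0],[0,0,-0.006,0],[0,0,-0.008,0]]]'

```text
time: 16.88
ee_pos: [0.4741, -0.2845, 0.0642]
tcp_rot: [-179.0, 0.0, 9.0]
wrist_force: [-0.9, 0.4, -1.0]
opening: 0.0308
grasp_force: 29.7
```

>>> play_rows --steps '[[[0,0,-0.018,0],[0,0,-0.018,0],[0,0,-0.018,0],[0,0,-0.018,0],[0,0,-0.018,0]]]'

```text
time: 17.3
ee_pos: [0.4745, -0.2862, 0.1557]
tcp_rot: [-179.0, -0.1, 9.0]
wrist_force: [0.1, -0.3, -2.6]
opening: 0.0308
grasp_force: 29.8
```

Run:
```python
from h import *
go(.497,.068,.145,30,15)
```

```text
15 x [0.00907, -0.022, 0.00071, -0.02446]
```

>>> play_rows --steps '[[[0.0091,-0.022,0.0007,-0.0245],[0.0091,-0.022,0.0007,-0.0245],[0.0091,-0.022,0.0007,-0.0245],[0.0091,-0.022,0.0007,-0.0245],[0.0091,-0.022,0.0007,-0.0245]]]'

```text
time: 17.72
ee_pos: [0.4968, -0.1682, 0.1533]
tcp_rot: [-179.1, -0.2, 16.0]
wrist_force: [0.0, 0.3, -1.1]
opening: 0.0311
grasp_force: 29.9
```

>>> play_rows --steps '[[[0.0091,-0.022,0.0007,-0.0245],[0.0091,-0.022,0.0007,-0.0245],[0.0091,-0.022,0.0007,-0.0245],[0.0091,-0.022,0.0007,-0.0245],[0.0091,-0.022,0.0007,-0.0245]]]'

```text
time: 18.13
ee_pos: [0.5043, -0.0493, 0.1518]
tcp_rot: [-179.1, -0.3, 23.1]
wrist_force: [0.9, 0.2, -0.9]
opening: 0.0313
grasp_force: 29.9
```

>>> play_rows --steps '[[[0.0091,-0.022,0.0007,-0.0245],[0.0091,-0.022,0.0007,-0.0245],[0.0091,-0.022,0.0007,-0.0245],[0.0091,-0.022,0.0007,-0.0245],[0.0091,-0.022,0.0007,-0.0245]]]'

```text
time: 18.55
ee_pos: [0.4972, 0.0696, 0.1504]
tcp_rot: [-179.1, -0.4, 30.1]
wrist_force: [-0.1, -0.1, -0.7]
opening: 0.031
grasp_force: 29.9
```

>>> play_rows --steps '[[[0,0,0,0],[0,0,0,0],[0,0,0,0],[0,0,0,0],[0,0,0,0]]]'

```text
time: 18.97
ee_pos: [0.4973, 0.0676, 0.1495]
tcp_rot: [-179.1, -0.4, 30.0]
wrist_force: [-0.5, 0.1, -1.4]
opening: 0.0309
grasp_force: 29.9
```

Run:
```python
from h import *
o=bot.get_obs();print(o["tcp_rot"],o["ee_pos"],o["opening"])
go(.497,.068,.079,30,5)
```

```text
[-179.09275495   -0.37388116   29.95580727] [0.49734282 0.06761672 0.14951297] 0.030874530123370457
5 x [-2e-05, -0.0001, 0.0141, -0.00015]
```

>>> play_rows --steps '[[[0,0,0.0141,0],[0,0,0.0141,0],[0,0,0.0141,0],[0,0,0.0141,0],[0,0,0.0141,0]]]'

```text
time: 19.38
ee_pos: [0.4974, 0.069, 0.0786]
tcp_rot: [-179.1, -0.4, 30.0]
wrist_force: [5.5, 3.8, 2.3]
opening: 0.0306
grasp_force: 35.0
```

>>> play_rows --steps '[[[0,0,0,0],[0,0,0,0],[0,0,0,0],[0,0,0,0],[0,0,0,0]]]'

```text
time: 19.8
ee_pos: [0.4971, 0.0693, 0.0791]
tcp_rot: [-179.1, -0.4, 30.0]
wrist_force: [0.0, 1.1, -1.4]
opening: 0.0306
grasp_force: 32.7
```

>>> play_rows --steps '[[[0,0,0,0],[0,0,0,0],[0,0,0,0],[0,0,0,0],[0,0,0,0]]]' --gripper 0.043

```text
time: 20.22
ee_pos: [0.4971, 0.0695, 0.079]
tcp_rot: [-179.1, -0.4, 30.0]
wrist_force: [0.1, 0.5, 0.2]
opening: 0.0429
grasp_force: 0.2
```

>>> play_rows --steps '[[[0,0,-0.016,0],[0,0,-0.016,0],[0,0,-0.016,0],[0,0,-0.016,0],[0,0,-0.016,0]]]'

```text
time: 20.63
ee_pos: [0.4971, 0.0681, 0.1596]
tcp_rot: [-179.1, -0.4, 30.0]
wrist_force: [0.6, -0.1, -0.1]
opening: 0.0424
grasp_force: 0.0
```

Run:
```python
from h import *
np.set_printoptions(precision=4,suppress=True)
c=bot.camera("top")
for b in stand(c): print(*b)
s=bot.camera("side");cv2.imwrite("pics/j.png",cv2.resize(s["img"][140:300,200:360],None,fx=3,fy=3))
s=go(.616,-.262,.13,9,15)
```

```text
171 [397.5322 153.3684] 8 30 [ 0.6602 -0.1876]
183 [435.2842 174.7541] 16 15 [ 0.6122 -0.2622]
65 [438.2308 192.3077] 10 10 [ 0.575  -0.2654]
61 [442.4426 209.0164] 10 9 [ 0.54   -0.2713]
64 [446.4531 226.0781] 10 9 [ 0.5046 -0.2766]
15 x [-0.00025, 0.0235, 0.00209, 0.02447]
```

View pics/j.png

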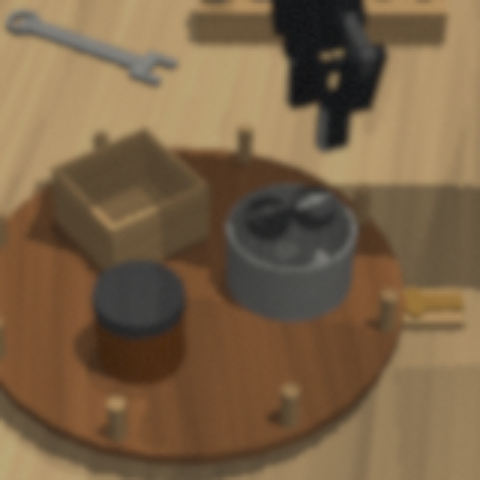

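>>> play_rows --steps '[[[-0.0002,0.0235,0.0021,0.0245],[-0.0002,0.0235,0.0021,0.0245],[-0.0002,0.0235,0.0021,0.0245],[-0.0002,0.0235,0.0021,0.0245],[-0.0002,0.0235,0.0021,0.0245]]]' --gripper 0.058

```text
time: 21.15
ee_pos: [0.5502, -0.0375, 0.1452]
tcp_rot: [-179.0, -0.2, 23.0]
wrist_force: [1.0, 0.1, -0.7]
opening: 0.0582
grasp_force: 0.0
```

>>> play_rows --steps '[[[-0.0002,0.0235,0.0021,0.0245],[-0.0002,0.0235,0.0021,0.0245],[-0.0002,0.0235,0.0021,0.0245],[-0.0002,0.0235,0.0021,0.0245],[-0.0002,0.0235,0.0021,0.0245]]]'

```text
time: 21.57
ee_pos: [0.5896, -0.1479, 0.1326]
tcp_rot: [-179.0, -0.1, 15.9]
wrist_force: [0.8, 1.0, 0.1]
opening: 0.058
grasp_force: 0.0
```

>>> play_rows --steps '[[[-0.0002,0.0235,0.0021,0.0245],[-0.0002,0.0235,0.0021,0.0245],[-0.0002,0.0235,0.0021,0.0245],[-0.0002,0.0235,0.0021,0.0245],[-0.0002,0.0235,0.0021,0.0245]]]'

```text
time: 21.98
ee_pos: [0.6153, -0.2622, 0.12]
tcp_rot: [-179.0, 0.1, 8.9]
wrist_force: [0.2, 0.5, 0.3]
opening: 0.0582
grasp_force: 0.0
```

>>> play_rows --steps '[[[0,0,0,0],[0,0,0,0],[0,0,0,0],[0,0,0,0],[0,0,0,0]]]'

```text
time: 22.4
ee_pos: [0.6155, -0.2602, 0.1216]
tcp_rot: [-179.0, -0.0, 9.0]
wrist_force: [0.3, 0.2, 0.4]
opening: 0.058
grasp_force: 0.0
```

```bash
cat >> h.py <<'E'
A=np.array([.5751,.0985])
def phase(c,name=None):
    """tin direction mod 45, from the peg tops (bright spots in the ring at r=145)"""
    n=720; th=np.radians(np.arange(n)/2); g=cv2.GaussianBlur(c["img"],(3,3),0).astype(float)[...,1]
    tot=np.zeros(n)
    for r in (.139,.142,.145):
        p=proj(c,np.c_[A[0]+r*np.cos(th),A[1]+r*np.sin(th),np.full(n,.066)]).round().astype(int)
        tot+=g[p[:,1].clip(0,419),p[:,0].clip(0,559)]
    q=tot-np.convolve(np.r_[tot,tot,tot],np.ones(60)/60,"same")[n:2*n]
    q=np.minimum(q.clip(0),60); f=q.reshape(8,90).sum(0); a=np.arange(90)/2
    i=int(f.argmax()); k=np.arange(i-8,i+9); wv=f[k%90]**2; return (k*.5*wv).sum()/wv.sum()-22.5
E
python3 - <<'E'
from h import *
np.set_printoptions(precision=4,suppress=True)
o=bot.get_obs();print(o["ee_pos"],o["tcp_rot"])
print("orig",-98.9%45-0, [phase(dict(bot.camera("top"),img=cv2.imread("pics/top0.png")))%45])
c=bot.camera("top");print(phase(c)%45, -169.4%45)
for b in stand(c): print(*b)
go(.616,-.262,.046,9,5)
E
```

```text
[ 0.6155 -0.2602  0.1216] [-179.012    -0.0194    9.0464]
orig 36.099999999999994 [np.float64(36.33559798931847)]
14.675566295984048 10.599999999999994
138 [397.7174 150.471 ] 8 24 [ 0.6665 -0.1883]
4571 [451.0007 200.9191] 81 160 [ 0.5563 -0.29  ]
24 [396.875  166.7083] 5 6 [ 0.6316 -0.1844]
65 [438.3538 192.3385] 10 10 [ 0.575  -0.2657]
5 x [4e-05, 0.00033, 0.01514, 0.00014]
```

Run:
```python
from h import *
s=go(.456,.0185,.13,33,15); go(.456,.0185,.049,33,5,s)
```

```text
15 x [-0.00358, -0.02128, -0.00055, -0.02788]
5 x [0.0, -0.0, 0.0162, -0.0]
```

>>> play_rows --steps '[[[-0.0036,-0.0213,-0.0005,-0.0279],[-0.0036,-0.0213,-0.0005,-0.0279],[-0.0036,-0.0213,-0.0005,-0.0279],[-0.0036,-0.0213,-0.0005,-0.0279],[-0.0036,-0.0213,-0.0005,-0.0279]]]' --gripper 0.045

```text
time: 22.92
ee_pos: [0.575, -0.1597, 0.1259]
tcp_rot: [-179.0, -0.2, 17.1]
wrist_force: [0.3, 0.3, 0.1]
opening: 0.0448
grasp_force: 0.0
```

>>> play_rows --steps '[[[-0.0036,-0.0213,-0.0005,-0.0279],[-0.0036,-0.0213,-0.0005,-0.0279],[-0.0036,-0.0213,-0.0005,-0.0279],[-0.0036,-0.0213,-0.0005,-0.0279],[-0.0036,-0.0213,-0.0005,-0.0279]]]'

```text
time: 23.33
ee_pos: [0.5212, -0.0661, 0.1302]
tcp_rot: [-179.1, -0.3, 25.1]
wrist_force: [0.2, 0.3, 0.2]
opening: 0.045
grasp_force: 0.0
```

>>> play_rows --steps '[[[-0.0036,-0.0213,-0.0005,-0.0279],[-0.0036,-0.0213,-0.0005,-0.0279],[-0.0036,-0.0213,-0.0005,-0.0279],[-0.0036,-0.0213,-0.0005,-0.0279],[-0.0036,-0.0213,-0.0005,-0.0279]]]'

```text
time: 23.75
ee_pos: [0.455, 0.019, 0.1343]
tcp_rot: [-179.1, -0.5, 33.1]
wrist_force: [0.1, 1.2, 0.2]
opening: 0.0447
grasp_force: 0.0
```

>>> play_rows --steps '[[[0,0,0,0],[0,0,0,0],[0,0,0,0],[0,0,0,0],[0,0,0,0]]]'

```text
time: 24.17
ee_pos: [0.4561, 0.0175, 0.1339]
tcp_rot: [-179.1, -0.4, 32.9]
wrist_force: [0.5, 0.4, -0.4]
opening: 0.0449
grasp_force: 0.0
```

Run:
```python
from h import *
o=bot.get_obs();print(o["ee_pos"],o["tcp_rot"])
go(.456,.0185,.048,33,5)
```

```text
[0.45612956 0.01745968 0.13391858] [-179.10349405   -0.40308097   32.900727  ]
5 x [9e-05, -0.00019, 0.01718, -0.00035]
```

Then lift and go back above the stand's W1.

>>> play_rows --steps '[[[0,-0.0002,0.0172,0],[0,-0.0002,0.0172,0],[0,-0.0002,0.0172,0],[0,-0.0002,0.0172,0],[0,-0.0002,0.0172,0]]]'

```text
time: 24.58
ee_pos: [0.4552, 0.0198, 0.0471]
tcp_rot: [-179.1, -0.4, 32.9]
wrist_force: [0.2, -0.2, -0.1]
opening: 0.045
grasp_force: 0.0
```

>>> play_rows --steps '[[[0,0,0,0],[0,0,0,0],[0,0,0,0],[0,0,0,0],[0,0,0,0]]]' --gripper 0.025

```text
time: 25.0
ee_pos: [0.4557, 0.0202, 0.0492]
tcp_rot: [-179.1, -0.5, 32.9]
wrist_force: [-0.4, 0.6, -0.2]
opening: 0.0248
grasp_force: 0.0
```

>>> play_rows --steps '[[[0,0,0,0],[0,0,0,0],[0,0,0,0],[0,0,0,0],[0,0,0,0]]]' --gripper 0.0125

```text
time: 25.42
ee_pos: [0.455, 0.0203, 0.0481]
tcp_rot: [-179.1, -0.4, 33.0]
wrist_force: [-0.0, -0.4, 0.1]
opening: 0.0125
grasp_force: 0.0
```

>>> play_rows --steps '[[[0,0,0,0],[0,0,0,0],[0,0,0,0],[0,0,-0.01,0],[0,0,-0.02,0]]]' --gripper 0.025

```text
time: 25.83
ee_pos: [0.4537, 0.0197, 0.0769]
tcp_rot: [-179.0, -0.2, 33.0]
wrist_force: [0.2, -1.3, 0.5]
opening: 0.0249
grasp_force: 0.0
```

>>> play_rows --steps '[[[0,0,-0.02,0],[0,0,-0.02,0],[0,0,-0.02,0],[0,0,0,0],[0,0,0,0]]]' --gripper 0.058

```text
time: 26.25
ee_pos: [0.4559, 0.0187, 0.1396]
tcp_rot: [-179.2, -0.5, 33.0]
wrist_force: [1.1, -0.4, -0.3]
opening: 0.0581
grasp_force: 0.0
```

Run:
```python
from h import *
print(phase(bot.camera("top"))%45)
go(.616,-.262,.125,9,15)
```

```text
8.542333871972595
15 x [0.00302, 0.02151, 0.00089, 0.02787]
```

>>> play_rows --steps '[[[0.003,0.0215,0.0009,0.0279],[0.003,0.0215,0.0009,0.0279],[0.003,0.0215,0.0009,0.0279],[0.003,0.0215,0.0009,0.0279],[0.003,0.0215,0.0009,0.0279]]]'

```text
time: 26.72
ee_pos: [0.5215, -0.0677, 0.1307]
tcp_rot: [-179.0, -0.2, 24.9]
wrist_force: [-0.2, 0.8, -0.4]
opening: 0.058
grasp_force: 0.0
```

>>> play_rows --steps '[[[0.003,0.0215,0.0009,0.0279],[0.003,0.0215,0.0009,0.0279],[0.003,0.0215,0.0009,0.0279],[0.003,0.0215,0.0009,0.0279],[0.003,0.0215,0.0009,0.0279]]]'

```text
time: 27.13
ee_pos: [0.5752, -0.1619, 0.1242]
tcp_rot: [-179.0, -0.0, 16.9]
wrist_force: [-0.1, -0.1, -1.3]
opening: 0.058
grasp_force: 0.0
```

>>> play_rows --steps '[[[0.003,0.0215,0.0009,0.0279],[0.003,0.0215,0.0009,0.0279],[0.003,0.0215,0.0009,0.0279],[0.003,0.0215,0.0009,0.0279],[0.003,0.0215,0.0009,0.0279]]]'

```text
time: 27.55
ee_pos: [0.6152, -0.2625, 0.1177]
tcp_rot: [-178.9, 0.1, 8.9]
wrist_force: [-0.2, 1.0, 0.3]
opening: 0.0583
grasp_force: 0.0
```

>>> play_rows --steps '[[[0,0,0,0],[0,0,0,0],[0,0,0,0],[0,0,0,0],[0,0,0,0]]]'

```text
time: 27.97
ee_pos: [0.6153, -0.2609, 0.1196]
tcp_rot: [-179.0, -0.0, 9.0]
wrist_force: [-0.0, 0.0, 0.4]
opening: 0.0581
grasp_force: 0.0
```

Run:
```python
from h import *
np.set_printoptions(precision=4,suppress=True)
o=bot.get_obs();print(o["ee_pos"],o["tcp_rot"])
c=bot.camera("top");print(phase(c)%45);cv2.imwrite("pics/top1.png",c["img"])
for b in stand(c): print(*b)
go(.616,-.262,.046,9,5)
```

```text
[ 0.6153 -0.2609  0.1196] [-179.0108   -0.0145    9.0463]
9.271696727658668
138 [397.7174 150.471 ] 8 24 [ 0.6665 -0.1883]
4554 [451.0068 201.2437] 81 160 [ 0.5556 -0.29  ]
24 [396.875  166.7083] 5 6 [ 0.6316 -0.1844]
65 [438.3538 192.3385] 10 10 [ 0.575  -0.2657]
5 x [0.0001, 0.00022, 0.01472, 0.00014]
```

>>> play_rows --steps '[[[0.0001,0.0002,0.0147,0],[0.0001,0.0002,0.0147,0],[0.0001,0.0002,0.0147,0],[0.0001,0.0002,0.0147,0],[0.0001,0.0002,0.0147,0]]]'

```text
time: 28.43
ee_pos: [0.6159, -0.2609, 0.0456]
tcp_rot: [-179.0, -0.0, 9.0]
wrist_force: [-0.2, 0.5, 0.6]
opening: 0.0579
grasp_force: 0.0
```

>>> play_rows --steps '[[[0,0,0,0],[0,0,0,0],[0,0,0,0],[0,0,0,0],[0,0,0,0]]]' --gripper 0.02

```text
time: 28.85
ee_pos: [0.6163, -0.2616, 0.0471]
tcp_rot: [-179.1, -0.1, 9.0]
wrist_force: [0.2, -0.2, -0.9]
opening: 0.0307
grasp_force: 29.7
```

>>> play_rows --steps '[[[0,0,0,0],[0,0,0,0],[0,0,-0.004,0],[0,0,-0.006,0],[0,0,-0.008,0]]]'

```text
time: 29.27
ee_pos: [0.6157, -0.2617, 0.0642]
tcp_rot: [-179.0, 0.0, 9.0]
wrist_force: [-0.0, 0.1, -1.7]
opening: 0.0305
grasp_force: 29.7
```

>>> play_rows --steps '[[[0,0,-0.018,0],[0,0,-0.018,0],[0,0,-0.018,0],[0,0,-0.018,0],[0,0,-0.018,0]]]'

```text
time: 29.68
ee_pos: [0.6162, -0.2633, 0.1559]
tcp_rot: [-179.0, -0.1, 9.0]
wrist_force: [1.2, -0.5, 0.1]
opening: 0.0308
grasp_force: 29.8
```

Run:
```python
from h import *
go(.505,.106,.15,90,20)
```

```text
20 x [0.01072, -0.01804, 0.00029, -0.0707]
```

>>> play_rows --steps '[[[0.0107,-0.018,0.0002,-0.0707],[0.0107,-0.018,0.0002,-0.0707],[0.0107,-0.018,0.0002,-0.0707],[0.0107,-0.018,0.0002,-0.0707],[0.0107,-0.018,0.0002,-0.0707]]]'

```text
time: 30.1
ee_pos: [0.6411, -0.1612, 0.1555]
tcp_rot: [-179.1, -0.4, 29.4]
wrist_force: [0.1, -0.1, 0.1]
opening: 0.0309
grasp_force: 29.8
```

>>> play_rows --steps '[[[0.0107,-0.018,0.0002,-0.0707],[0.0107,-0.018,0.0002,-0.0707],[0.0107,-0.018,0.0002,-0.0707],[0.0107,-0.018,0.0002,-0.0707],[0.0107,-0.018,0.0002,-0.0707]]]'

```text
time: 30.52
ee_pos: [0.6288, -0.0575, 0.1563]
tcp_rot: [-179.3, -0.7, 49.7]
wrist_force: [0.6, 0.1, -1.5]
opening: 0.0309
grasp_force: 29.9
```

>>> play_rows --steps '[[[0.0107,-0.018,0.0002,-0.0707],[0.0107,-0.018,0.0002,-0.0707],[0.0107,-0.018,0.0002,-0.0707],[0.0107,-0.018,0.0002,-0.0707],[0.0107,-0.018,0.0002,-0.0707]]]'

```text
time: 30.93
ee_pos: [0.5814, 0.0353, 0.157]
tcp_rot: [-179.6, -0.9, 70.0]
wrist_force: [-0.2, 1.0, 0.0]
opening: 0.031
grasp_force: 29.9
```

>>> play_rows --steps '[[[0.0107,-0.018,0.0002,-0.0707],[0.0107,-0.018,0.0002,-0.0707],[0.0107,-0.018,0.0002,-0.0707],[0.0107,-0.018,0.0002,-0.0707],[0.0107,-0.018,0.0002,-0.0707]]]'

```text
time: 31.35
ee_pos: [0.5048, 0.106, 0.1575]
tcp_rot: [-179.9, -1.0, 90.2]
wrist_force: [-0.9, 0.1, -1.1]
opening: 0.0307
grasp_force: 29.9
```

>>> play_rows --steps '[[[0,0,0,0],[0,0,0,0],[0,0,0,0],[0,0,0,0],[0,0,0,0]]]'

```text
time: 31.77
ee_pos: [0.5058, 0.1048, 0.1564]
tcp_rot: [-179.9, -1.0, 89.9]
wrist_force: [0.3, -0.1, -0.5]
opening: 0.0311
grasp_force: 29.9
```

Run:
```python
from h import *
o=bot.get_obs();print(o["ee_pos"],o["tcp_rot"],o["opening"])
go(.505,.106,.079,90,5)
s=bot.camera("side"); im=s["img"][140:300,200:360]; f=cv2.resize(im,None,fx=3,fy=3)
cv2.imwrite("pics/k.png",f)
```

```text
[0.50584336 0.1048277  0.15642982] [-179.85452474   -0.9727229    89.91717747] 0.031050523369123534
5 x [0.00023, -0.00017, 0.01549, -0.00029]
```

View pics/k.png

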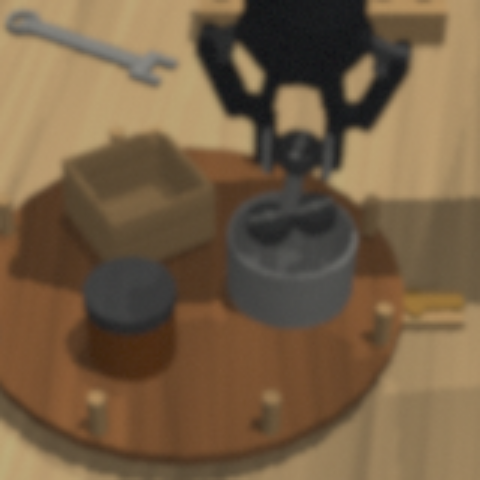

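>>> play_rows --steps '[[[0.0003,-0.0002,0.0155,0],[0.0003,-0.0002,0.0155,0],[0.0003,-0.0002,0.0155,0],[0.0003,-0.0002,0.0155,0],[0.0003,-0.0002,0.0145,0]]]'

```text
time: 32.23
ee_pos: [0.5084, 0.1106, 0.0852]
tcp_rot: [179.5, -1.4, 90.0]
wrist_force: [1.7, -3.9, 13.4]
opening: 0.0311
grasp_force: 32.0
```

>>> play_rows --steps '[[[0,0,0,0],[0,0,0,0],[0,0,0,0],[0,0,0,0],[0,0,0,0]]]'

```text
time: 32.65
ee_pos: [0.5075, 0.1084, 0.0833]
tcp_rot: [179.7, -1.1, 90.0]
wrist_force: [5.5, 1.1, 15.5]
opening: 0.0308
grasp_force: 39.7
```

>>> play_rows --steps '[[[0,0,0,0],[0,0,0,0],[0,0,0,0],[0,0,0,0],[0,0,0,0]]]' --gripper 0.043

```text
time: 33.07
ee_pos: [0.5057, 0.1081, 0.0817]
tcp_rot: [179.9, -1.0, 90.0]
wrist_force: [-0.2, 1.7, 10.2]
opening: 0.0429
grasp_force: 4.9
```

>>> play_rows --steps '[[[0,0,-0.016,0],[0,0,-0.016,0],[0,0,-0.016,0],[0,0,-0.016,0],[0,0,-0.016,0]]]'

```text
time: 33.48
ee_pos: [0.5046, 0.1064, 0.1607]
tcp_rot: [-179.9, -1.0, 89.9]
wrist_force: [0.3, -0.7, -0.0]
opening: 0.0428
grasp_force: 0.0
```

Run:
```python
from h import *
print(phase(bot.camera("top"))%45)
go(.43,-.03,.17,70,10)
```

```text
27.043797667513747
10 x [-0.01475, -0.00535, -0.0006, 0.03481]
```

>>> play_rows --steps '[[[-0.0148,-0.0054,-0.0006,0.0348],[-0.0148,-0.0054,-0.0006,0.0348],[-0.0148,-0.0054,-0.0006,0.0348],[-0.0148,-0.0054,-0.0006,0.0348],[-0.0148,-0.0054,-0.0006,0.0348]]]'

```text
time: 33.95
ee_pos: [0.4722, 0.0339, 0.1615]
tcp_rot: [-179.7, -0.9, 79.9]
wrist_force: [0.9, -0.6, 0.4]
opening: 0.043
grasp_force: 0.0
```

>>> play_rows --steps '[[[-0.0148,-0.0054,-0.0006,0.0348],[-0.0148,-0.0054,-0.0006,0.0348],[-0.0148,-0.0054,-0.0006,0.0348],[-0.0148,-0.0054,-0.0006,0.0348],[-0.0148,-0.0054,-0.0006,0.0348]]]'

```text
time: 34.37
ee_pos: [0.428, -0.0314, 0.1635]
tcp_rot: [-179.5, -0.9, 69.9]
wrist_force: [-0.3, -0.3, 0.4]
opening: 0.0432
grasp_force: 0.0
```

Run:
```python
from h import *
np.set_printoptions(precision=4,suppress=True)
c=bot.camera("top");s=bot.camera("side");print(phase(c)%45)
for b in stand(c): print(*b)
cv2.imwrite("pics/l.png",np.hstack([cv2.resize(s["img"][160:285,220:345],(400,400)),cv2.resize(c["img"][160:285,230:355],(400,400))]))
```

```text
25.088129371820788
135 [397.6667 150.2074] 8 23 [ 0.6671 -0.1883]
355 [407.8732 186.3606] 29 22 [ 0.5893 -0.2043]
62 [438.3871 192.1129] 10 9 [ 0.5754 -0.2658]
61 [442.4426 209.0164] 10 9 [ 0.54   -0.2713]
62 [446.6774 226.0323] 10 9 [ 0.5047 -0.2771]
47 [405.3404 237.    ] 6 11 [ 0.4846 -0.1921]
186 [403.2903 260.1237] 13 26 [ 0.438 -0.185]
27 [402. 292.] 5 7 [ 0.3748 -0.1783]
```

View pics/l.png

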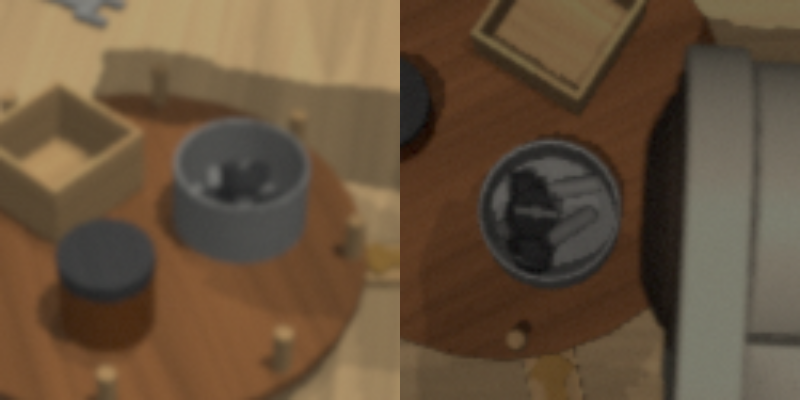

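Run:
```python
from h import *
c=bot.camera("top")
for px,z in(((266.3,266.3),.066),((276.9,225.9),.084)):
    v=plane(c,px,z)[0]-A; print(v,np.hypot(*v),np.degrees(np.arctan2(v[1],v[0])))
s=go(.655,-.023,.17,137,15)
```

```text
[-0.14252066 -0.00814789] 0.14275337473350902 -176.72797028361572
[-0.06379111 -0.03175044] 0.0712558540314563 -153.5393129521027
15 x [-0.00256, 0.01581, -0.00041, -0.07801]
```

Run:
```python
from h import *
C=np.array([.577,.098]); f=lambda a:C+.144*np.array([np.cos(np.radians(a)),np.sin(np.radians(a))])
s=go(*f(-41.7),.155,152,15); go(*s[:2],.048,152,5,s)
go(*f(-56.9),.048,136.8,5,[*f(-41.7),.048,152]); go(*f(-176.9),.048,17,25,[*f(-56.9),.048,137])
print(f(-41.7))
```

```text
15 x [-0.00353, 0.01844, 0.00059, -0.09546]
5 x [-0.0, 0.0, 0.0214, -0.0]
5 x [0.00201, -0.00737, -0.0, 0.05306]
25 x [0.00338, -0.01158, -0.0, 0.08378]
[0.6845159  0.00220683]
```

>>> play_rows --steps '[[[-0.0035,0.0184,0.0006,-0.0955],[-0.0035,0.0184,0.0006,-0.0955],[-0.0035,0.0184,0.0006,-0.0955],[-0.0035,0.0184,0.0006,-0.0955],[-0.0035,0.0184,0.0006,-0.0955]]]' --gripper 0.032

```text
time: 34.93
ee_pos: [0.5171, -0.0617, 0.1595]
tcp_rot: [-180.0, -1.0, 97.7]
wrist_force: [0.2, 0.3, 0.9]
opening: 0.0322
grasp_force: 0.0
```

>>> play_rows --steps '[[[-0.0035,0.0184,0.0006,-0.0955],[-0.0035,0.0184,0.0006,-0.0955],[-0.0035,0.0184,0.0006,-0.0955],[-0.0035,0.0184,0.0006,-0.0955],[-0.0035,0.0184,0.0006,-0.0955]]]'

```text
time: 35.35
ee_pos: [0.6092, -0.0488, 0.1561]
tcp_rot: [179.6, -0.9, 125.1]
wrist_force: [-0.4, 0.1, 0.4]
opening: 0.0319
grasp_force: 0.0
```

>>> play_rows --steps '[[[-0.0035,0.0184,0.0006,-0.0955],[-0.0035,0.0184,0.0006,-0.0955],[-0.0035,0.0184,0.0006,-0.0955],[-0.0035,0.0184,0.0006,-0.0955],[-0.0035,0.0184,0.0006,-0.0955]]]'

```text
time: 35.77
ee_pos: [0.685, 0.005, 0.1536]
tcp_rot: [179.2, -0.6, 152.5]
wrist_force: [0.5, -0.1, -0.8]
opening: 0.0322
grasp_force: 0.0
```

>>> play_rows --steps '[[[0,0,0,0],[0,0,0,0],[0,0,0,0],[0,0,0,0],[0,0,0,0]]]'

```text
time: 36.18
ee_pos: [0.6834, 0.0033, 0.155]
tcp_rot: [179.2, -0.6, 152.1]
wrist_force: [0.2, 0.1, -0.1]
opening: 0.032
grasp_force: 0.0
```

Run:
```python
from h import *
o=bot.get_obs();print(o["ee_pos"],o["tcp_rot"],o["q"])
C=np.array([.577,.098]); f=lambda a:C+.144*np.array([np.cos(np.radians(a)),np.sin(np.radians(a))])
go(*f(-41.7),.048,152,10)
```

```text
[0.68339811 0.00325873 0.15498072] [179.20111275  -0.56741757 152.05848266] [-0.13184894 23.23143415 23.46347437 90.36118652  0.97133182 27.81252957]
10 x [-0.00015, -4e-05, 0.0107, 0.0001]
```

>>> play_rows --steps '[[[-0.0001,0,0.0107,0],[-0.0001,0,0.0107,0],[-0.0001,0,0.0107,0],[-0.0001,0,0.0107,0],[-0.0001,0,0.0107,0]]]'

```text
time: 36.6
ee_pos: [0.6835, 0.0043, 0.0994]
tcp_rot: [179.2, -0.6, 152.1]
wrist_force: [0.5, -0.1, -0.3]
opening: 0.0322
grasp_force: 0.0
```

>>> play_rows --steps '[[[-0.0001,0,0.0107,0],[-0.0001,0,0.0107,0],[-0.0001,0,0.0107,0],[-0.0001,0,0.0107,0],[-0.0001,0,0.0107,0]]]'

```text
time: 37.02
ee_pos: [0.6843, 0.0051, 0.0466]
tcp_rot: [179.2, -0.6, 152.1]
wrist_force: [1.2, 0.1, 0.1]
opening: 0.0324
grasp_force: 0.0
```

>>> play_rows --steps '[[[0,0,0,0],[0,0,0,0],[0,0,0,0],[0,0,0,0],[0,0,0,0]]]' --gripper 0.014

```text
time: 37.43
ee_pos: [0.6848, 0.0051, 0.0486]
tcp_rot: [179.2, -0.5, 152.1]
wrist_force: [0.4, -0.7, -0.0]
opening: 0.0136
grasp_force: 0.0
```

>>> play_rows --steps '[[[0.002,-0.0074,0,0.053],[0.002,-0.0074,0,0.053],[0.002,-0.0074,0,0.053],[0.002,-0.0074,0,0.053],[0.002,-0.0074,0,0.053]]]'

```text
time: 37.85
ee_pos: [0.6556, -0.0199, 0.0481]
tcp_rot: [179.3, -0.7, 136.8]
wrist_force: [0.8, 1.9, 0.9]
opening: 0.0143
grasp_force: 0.8
```

>>> play_rows --steps '[[[0,0,0,0],[0,0,0,0],[0,0,0,0],[0,0,0,0],[0,0,0,0]]]'

```text
time: 38.27
ee_pos: [0.6557, -0.0198, 0.0474]
tcp_rot: [179.4, -0.8, 137.0]
wrist_force: [-1.0, -0.2, -0.2]
opening: 0.0139
grasp_force: 0.4
```

Run:
```python
from h import *
c=bot.camera("top");cv2.imwrite("pics/top2.png",c["img"]); print(phase(c)%45)
# tin rim centre by gray mask near expected place
im=c["img"].astype(int); sp=im.max(2)-im.min(2); m=(sp<22)&(im.max(2)>60); x,y=proj(c,[.507,.085,.06])[0].astype(int)
k=np.zeros_like(m);k[y-30:y+30,x-30:x+30]=m[y-30:y+30,x-30:x+30]
for b in blobs(k,80): v=plane(c,b[1],.06)[0]-A; print(b,np.hypot(*v),np.degrees(np.arctan2(v[1],v[0])))
C=np.array([.577,.098]); f=lambda a:C+.144*np.array([np.cos(np.radians(a)),np.sin(np.radians(a))])
o=bot.get_obs(); v=o["ee_pos"][:2]-C; print(o["ee_pos"],np.hypot(*v),np.degrees(np.arctan2(v[1],v[0])),o["tcp_rot"],o["wrist_force"])
```

```text
8.535699498292615
(np.int32(385), array([294.24675325, 231.04935065]), np.int32(8), np.int32(60)) 0.09773485350567916 -137.18969082493135
(np.int32(582), array([272.87800687, 231.97938144]), np.int32(44), np.int32(44)) 0.07590985731107164 -162.5864622226236
(np.int32(91), array([273.75824176, 216.40659341]), np.int32(20), np.int32(9)) 0.0474579201234613 -147.8771156201785
[ 0.65567312 -0.0197843   0.04733287] 0.1416425134699529 -56.25936335730285 [179.38135271  -0.76327423 136.99986649] [-0.42211366 -0.02815289  0.53304698]
```

>>> play_rows --steps '[[[0.0034,-0.0116,0,0.0838],[0.0034,-0.0116,0,0.0838],[0.0034,-0.0116,0,0.0838],[0.0034,-0.0116,0,0.0838],[0.0034,-0.0116,0,0.0838]]]'

```text
time: 38.73
ee_pos: [0.5993, -0.0412, 0.0471]
tcp_rot: [179.7, -1.0, 112.8]
wrist_force: [1.1, 1.7, -0.0]
opening: 0.014
grasp_force: 0.9
```

>>> play_rows --steps '[[[0.0034,-0.0116,0,0.0838],[0.0034,-0.0116,0,0.0838],[0.0034,-0.0116,0,0.0838],[0.0034,-0.0116,0,0.0838],[0.0034,-0.0116,0,0.0838]]]'

```text
time: 39.15
ee_pos: [0.5394, -0.038, 0.0474]
tcp_rot: [-179.9, -1.0, 88.7]
wrist_force: [1.4, 0.1, 0.4]
opening: 0.014
grasp_force: 0.9
```

Run:
```python
from h import *
C=np.array([.577,.098]); f=lambda a:C+.144*np.array([np.cos(np.radians(a)),np.sin(np.radians(a))])
o=bot.get_obs(); v=o["ee_pos"][:2]-C; print(o["ee_pos"],np.hypot(*v),np.degrees(np.arctan2(v[1],v[0])),o["tcp_rot"],o["wrist_force"],o["q"])
s=go(*f(-140),.048,53,5); go(*f(-176),.048,18,10,s)
```

```text
[ 0.53941546 -0.0379789   0.04742716] 0.14107749486700802 -105.4507873586465 [-179.88956357   -1.00769786   88.73456908] [1.42728033 0.14199587 0.39221581] [ -4.55427466   4.37845042 -10.93449472  74.85514333   0.99969948
  86.70871863]
5 x [0.00453, -0.0166, -0.00011, 0.12474]
10 x [0.00238, -0.00872, -0.0, 0.06109]
```

>>> play_rows --steps '[[[0.0034,-0.0116,0,0.0838],[0.0034,-0.0116,0,0.0838],[0.0034,-0.0116,0,0.0838],[0.0034,-0.0116,0,0.0838],[0.0034,-0.0116,0,0.0838]]]'

```text
time: 39.57
ee_pos: [0.486, -0.0107, 0.0482]
tcp_rot: [-179.5, -0.9, 64.7]
wrist_force: [1.6, -0.4, 0.0]
opening: 0.0142
grasp_force: 0.8
```

>>> play_rows --steps '[[[0.0034,-0.0116,0,0.0838],[0.0034,-0.0116,0,0.0838],[0.0034,-0.0116,0,0.0838],[0.0034,-0.0116,0,0.0838],[0.0034,-0.0116,0,0.0838]]]'

```text
time: 39.98
ee_pos: [0.4483, 0.036, 0.0491]
tcp_rot: [-179.2, -0.6, 40.7]
wrist_force: [1.7, -0.1, 0.1]
opening: 0.0143
grasp_force: 0.8
```

Run:
```python
from h import *
C=np.array([.577,.098]); f=lambda a:C+.144*np.array([np.cos(np.radians(a)),np.sin(np.radians(a))])
o=bot.get_obs(); v=o["ee_pos"][:2]-C; print(o["ee_pos"],np.hypot(*v),np.degrees(np.arctan2(v[1],v[0])),o["tcp_rot"],o["wrist_force"])
s=go(*f(-176.6),.048,18,10)
```

```text
[0.44830557 0.03604782 0.04906814] 0.14282971812231007 -154.29431140145618 [-179.205645     -0.57792758   40.70430681] [ 1.68442259 -0.10070221  0.09030169]
10 x [0.00142, -0.0054, 0.00011, 0.03963]
```

>>> play_rows --steps '[[[0.0014,-0.0054,0,0.0396],[0.0014,-0.0054,0,0.0396],[0.0014,-0.0054,0,0.0396],[0.0014,-0.0054,0,0.0396],[0.0014,-0.0054,0,0.0396]]]'

```text
time: 40.4
ee_pos: [0.4382, 0.0618, 0.0495]
tcp_rot: [-179.1, -0.4, 29.5]
wrist_force: [0.8, -1.3, -0.0]
opening: 0.014
grasp_force: 0.7
```

>>> play_rows --steps '[[[0.0014,-0.0054,0,0.0396],[0.0014,-0.0054,0,0.0396],[0.0014,-0.0054,0,0.0396],[0.0014,-0.0054,0,0.0396],[0.0014,-0.0054,0,0.0396]]]'

```text
time: 40.82
ee_pos: [0.4331, 0.0891, 0.0499]
tcp_rot: [-179.0, -0.2, 18.2]
wrist_force: [0.9, -1.2, -0.6]
opening: 0.014
grasp_force: 0.7
```

>>> play_rows --steps '[[[0,0,0,0],[0,0,0,0],[0,0,0,0],[0,0,0,0],[0,0,0,0]]]' --gripper 0.0125

```text
time: 41.23
ee_pos: [0.4328, 0.0887, 0.0498]
tcp_rot: [-179.0, -0.2, 18.3]
wrist_force: [-0.3, 0.9, 0.1]
opening: 0.0124
grasp_force: 0.5
```

>>> play_rows --steps '[[[0,0,0,0],[0,0,0,0],[0,0,0,0],[0,0,-0.01,0],[0,0,-0.02,0]]]' --gripper 0.025

```text
time: 41.65
ee_pos: [0.4315, 0.0879, 0.0786]
tcp_rot: [-179.0, 0.0, 18.2]
wrist_force: [-0.1, -0.6, -1.0]
opening: 0.0249
grasp_force: 0.0
```

>>> play_rows --steps '[[[0,0,-0.02,0],[0,0,-0.02,0],[0,0,-0.02,0],[0,0,0,0],[0,0,0,0]]]' --gripper 0.045

```text
time: 42.07
ee_pos: [0.4337, 0.0873, 0.1413]
tcp_rot: [-179.1, -0.3, 18.2]
wrist_force: [0.7, -0.3, -1.0]
opening: 0.045
grasp_force: 0.0
```

Run:
```python
from h import *
np.set_printoptions(precision=4,suppress=True)
o=bot.get_obs();print(o["ee_pos"],o["tcp_rot"],o["q"][5])
for b in stand(bot.camera("top")): print(*b)
go(.509,-.278,.13,9,15)
```

```text
[0.4337 0.0873 0.1413] [-179.0509   -0.3098   18.2288] 172.51865993657336
135 [397.6667 150.2074] 8 23 [ 0.6671 -0.1883]
22 [396.7727 166.5455] 5 6 [ 0.632  -0.1842]
62 [438.3871 192.1129] 10 9 [ 0.5754 -0.2658]
63 [442.4603 209.127 ] 10 9 [ 0.5397 -0.2713]
65 [446.5846 225.9077] 10 9 [ 0.505  -0.2769]
15 x [-0.00095, 0.02488, 0.00067, 0.01074]
```

Next slim: the one at (0.505+0.004, −0.278).

>>> play_rows --steps '[[[-0.001,0.0249,0.0007,0.0107],[-0.001,0.0249,0.0007,0.0107],[-0.001,0.0249,0.0007,0.0107],[-0.001,0.0249,0.0007,0.0107],[-0.001,0.0249,0.0007,0.0107]]]'

```text
time: 42.53
ee_pos: [0.4642, -0.0342, 0.133]
tcp_rot: [-179.0, -0.0, 15.2]
wrist_force: [0.6, -0.2, 0.1]
opening: 0.0451
grasp_force: 0.0
```

>>> play_rows --steps '[[[-0.001,0.0249,0.0007,0.0107],[-0.001,0.0249,0.0007,0.0107],[-0.001,0.0249,0.0007,0.0107],[-0.001,0.0249,0.0007,0.0107],[-0.001,0.0249,0.0007,0.0107]]]'

```text
time: 42.95
ee_pos: [0.4892, -0.1562, 0.1273]
tcp_rot: [-179.0, 0.0, 12.1]
wrist_force: [1.5, 1.2, -0.6]
opening: 0.045
grasp_force: 0.0
```

>>> play_rows --steps '[[[-0.001,0.0249,0.0007,0.0107],[-0.001,0.0249,0.0007,0.0107],[-0.001,0.0249,0.0007,0.0107],[-0.001,0.0249,0.0007,0.0107],[-0.001,0.0249,0.0007,0.0107]]]'

```text
time: 43.37
ee_pos: [0.5078, -0.2792, 0.1215]
tcp_rot: [-178.9, 0.1, 9.0]
wrist_force: [-0.5, -0.7, -0.2]
opening: 0.0451
grasp_force: 0.0
```

>>> play_rows --steps '[[[0,0,0,0],[0,0,0,0],[0,0,0,0],[0,0,0,0],[0,0,0,0]]]'

```text
time: 43.78
ee_pos: [0.5083, -0.2774, 0.1228]
tcp_rot: [-179.0, -0.0, 9.1]
wrist_force: [0.3, -0.3, 0.3]
opening: 0.0446
grasp_force: 0.0
```

Run:
```python
from h import *
np.set_printoptions(precision=4,suppress=True)
c=bot.camera("top");print("phase",phase(c)%45,"want",(-169.4-120)%45)
o=bot.get_obs();print(o["ee_pos"],o["tcp_rot"])
for b in stand(c): print(*b)
go(.509,-.278,.045,9,5)
im=c["img"]; h=cv2.cvtColor(im,cv2.COLOR_BGR2HSV); x,y=proj(c,[.507,.085,.084])[0].astype(int); print(x,y)
```

```text
phase 25.85390305184569 want 25.600000000000023
[ 0.5084 -0.2775  0.123 ] [-179.0144   -0.0195    9.0978]
135 [397.6667 150.2074] 8 23 [ 0.6671 -0.1883]
3933 [478.0229 231.7557] 65 136 [ 0.4913 -0.3391]
66 [438.2879 192.3333] 10 10 [ 0.575  -0.2655]
5 x [0.00011, 0.00013, 0.0156, 0.00034]
267 228
```

>>> play_rows --steps '[[[0.0001,0.0001,0.0156,0],[0.0001,0.0001,0.0156,0],[0.0001,0.0001,0.0156,0],[0.0001,0.0001,0.0156,0],[0.0001,0.0001,0.0156,0]]]'

```text
time: 44.25
ee_pos: [0.5088, -0.2767, 0.0444]
tcp_rot: [-179.0, -0.0, 9.1]
wrist_force: [0.4, -0.1, 0.7]
opening: 0.0446
grasp_force: 0.0
```

>>> play_rows --steps '[[[0,0,0,0],[0,0,0,0],[0,0,0,0],[0,0,0,0],[0,0,0,0]]]' --gripper 0.008

```text
time: 44.67
ee_pos: [0.5092, -0.2775, 0.046]
tcp_rot: [-179.1, -0.1, 9.0]
wrist_force: [-0.4, 0.1, -0.5]
opening: 0.0149
grasp_force: 29.2
```

>>> play_rows --steps '[[[0,0,0,0],[0,0,0,0],[0,0,-0.004,0],[0,0,-0.006,0],[0,0,-0.008,0]]]'

```text
time: 45.08
ee_pos: [0.5085, -0.2775, 0.0632]
tcp_rot: [-179.0, 0.0, 9.0]
wrist_force: [0.2, -0.2, -0.3]
opening: 0.0147
grasp_force: 29.2
```

>>> play_rows --steps '[[[0,0,-0.018,0],[0,0,-0.018,0],[0,0,-0.018,0],[0,0,-0.018,0],[0,0,-0.018,0]]]'

```text
time: 45.5
ee_pos: [0.509, -0.2792, 0.1547]
tcp_rot: [-179.0, -0.0, 9.0]
wrist_force: [0.5, -1.0, -0.4]
opening: 0.0152
grasp_force: 29.2
```

Run:
```python
from h import *
B=np.array([.507,.0845]); u=np.array([np.cos(np.radians(100)),np.sin(np.radians(100))])
go(*(B-.021*u),.15,100,20); print(B-.021*u,B+.021*u)
```

```text
20 x [0.01515, -0.01161, 0.00024, -0.07938]
[0.51064661 0.06381904] [0.50335339 0.10518096]
```

>>> play_rows --steps '[[[0.0151,-0.0116,0.0002,-0.0794],[0.0151,-0.0116,0.0002,-0.0794],[0.0151,-0.0116,0.0002,-0.0794],[0.0151,-0.0116,0.0002,-0.0794],[0.0151,-0.0116,0.0002,-0.0794]]]'

```text
time: 45.92
ee_pos: [0.563, -0.2004, 0.1539]
tcp_rot: [-179.1, -0.4, 32.0]
wrist_force: [0.3, -0.4, -0.5]
opening: 0.0146
grasp_force: 29.2
```

>>> play_rows --steps '[[[0.0151,-0.0116,0.0002,-0.0794],[0.0151,-0.0116,0.0002,-0.0794],[0.0151,-0.0116,0.0002,-0.0794],[0.0151,-0.0116,0.0002,-0.0794],[0.0151,-0.0116,0.0002,-0.0794]]]'

```text
time: 46.33
ee_pos: [0.5816, -0.1075, 0.1544]
tcp_rot: [-179.4, -0.7, 54.7]
wrist_force: [0.4, 0.2, -0.7]
opening: 0.015
grasp_force: 29.2
```

>>> play_rows --steps '[[[0.0151,-0.0116,0.0002,-0.0794],[0.0151,-0.0116,0.0002,-0.0794],[0.0151,-0.0116,0.0002,-0.0794],[0.0151,-0.0116,0.0002,-0.0794],[0.0151,-0.0116,0.0002,-0.0794]]]'

```text
time: 46.75
ee_pos: [0.563, -0.0146, 0.1551]
tcp_rot: [-179.7, -0.9, 77.5]
wrist_force: [0.6, -0.1, -0.4]
opening: 0.0146
grasp_force: 29.2
```

>>> play_rows --steps '[[[0.0151,-0.0116,0.0002,-0.0794],[0.0151,-0.0116,0.0002,-0.0794],[0.0151,-0.0116,0.0002,-0.0794],[0.0151,-0.0116,0.0002,-0.0794],[0.0151,-0.0116,0.0002,-0.0794]]]'

```text
time: 47.17
ee_pos: [0.5099, 0.0638, 0.1556]
tcp_rot: [179.9, -1.0, 100.3]
wrist_force: [-0.2, -0.1, -0.5]
opening: 0.0151
grasp_force: 29.2
```

>>> play_rows --steps '[[[0,0,0,0],[0,0,0,0],[0,0,0,0],[0,0,0,0],[0,0,0,0]]]'

```text
time: 47.58
ee_pos: [0.5107, 0.0624, 0.1547]
tcp_rot: [180.0, -1.0, 99.9]
wrist_force: [0.0, -0.2, -0.9]
opening: 0.0147
grasp_force: 29.2
```

Run:
```python
from h import *
o=bot.get_obs();print(o["ee_pos"],o["tcp_rot"],o["opening"])
go(.5105,.064,.0795,100,5)
s=bot.camera("side"); cv2.imwrite("pics/m.png",s["img"])
# box rim centre in side view: wood-coloured; dark shank column near expected
p=proj(s,[[.5105,.064,.122],[.507,.0845,.084]]); print(p)
```

```text
[0.51065148 0.06241222 0.15470228] [179.97041542  -0.97987917  99.92804176] 0.014665856844831817
5 x [0.00032, 3e-05, 0.01504, -0.00025]
[[297.65841797 195.43059145]
 [297.49206248 215.84188662]]
```

>>> play_rows --steps '[[[0,0,0.015,0],[0,0,0.015,0],[0,0,0.015,0],[0,0,0.015,0],[0,0,0.015,0]]]'

```text
time: 48.05
ee_pos: [0.5102, 0.0639, 0.0789]
tcp_rot: [180.0, -1.0, 100.0]
wrist_force: [-0.1, -0.8, -0.6]
opening: 0.0146
grasp_force: 29.3
```

>>> play_rows --steps '[[[0,0,0,0],[0,0,0,0],[0,0,0,0],[0,0,0,0],[0,0,0,0]]]'

```text
time: 48.47
ee_pos: [0.5107, 0.0643, 0.0807]
tcp_rot: [179.9, -1.0, 100.0]
wrist_force: [-0.8, -1.2, -1.3]
opening: 0.0151
grasp_force: 29.3
```

>>> play_rows --steps '[[[0,0,0,0],[0,0,0,0],[0,0,0,0],[0,0,0,0],[0,0,0,0]]]' --gripper 0.026

```text
time: 48.88
ee_pos: [0.5101, 0.0643, 0.0797]
tcp_rot: [180.0, -1.0, 100.0]
wrist_force: [-0.7, 0.0, -0.8]
opening: 0.0259
grasp_force: 0.0
```

>>> play_rows --steps '[[[0,0,-0.016,0],[0,0,-0.016,0],[0,0,-0.016,0],[0,0,-0.016,0],[0,0,-0.016,0]]]'

```text
time: 49.3
ee_pos: [0.5102, 0.0629, 0.1604]
tcp_rot: [180.0, -1.0, 100.0]
wrist_force: [0.9, -0.7, -0.3]
opening: 0.026
grasp_force: 0.0
```

Run:
```python
from h import *
np.set_printoptions(precision=4,suppress=True)
c=bot.camera("top")
for b in stand(c): print(*b)
go(.544,-.272,.13,9,20)
```

```text
136 [397.6985 150.1544] 8 23 [ 0.6672 -0.1883]
22 [396.7727 166.5455] 5 6 [ 0.632  -0.1842]
62 [437.5323 192.5323] 10 10 [ 0.5746 -0.264 ]
62 [441.5323 209.2742] 10 9 [ 0.5395 -0.2694]
20 x [-0.0146, 0.01174, 0.00169, 0.07944]
```

>>> play_rows --steps '[[[-0.0146,0.0116,0.0017,0.0794],[-0.0146,0.0116,0.0017,0.0794],[-0.0146,0.0116,0.0017,0.0794],[-0.0146,0.0116,0.0017,0.0794],[-0.0146,0.0116,0.0017,0.0794]]]' --gripper 0.045

```text
time: 49.77
ee_pos: [0.5696, -0.0091, 0.1493]
tcp_rot: [-179.6, -0.9, 77.1]
wrist_force: [-0.7, -1.5, -0.0]
opening: 0.0447
grasp_force: 0.0
```

>>> play_rows --steps '[[[-0.0146,0.0116,0.0017,0.0794],[-0.0146,0.0116,0.0017,0.0794],[-0.0146,0.0116,0.0017,0.0794],[-0.0146,0.0116,0.0017,0.0794],[-0.0146,0.0116,0.0017,0.0794]]]'

```text
time: 50.18
ee_pos: [0.5958, -0.098, 0.139]
tcp_rot: [-179.3, -0.7, 54.3]
wrist_force: [-0.2, 1.3, -0.4]
opening: 0.0447
grasp_force: 0.0
```

>>> play_rows --steps '[[[-0.0146,0.0116,0.0017,0.0794],[-0.0146,0.0116,0.0017,0.0794],[-0.0146,0.0116,0.0017,0.0794],[-0.0146,0.0116,0.0017,0.0794],[-0.0146,0.0116,0.0017,0.0794]]]'

```text
time: 50.6
ee_pos: [0.5855, -0.19, 0.129]
tcp_rot: [-179.1, -0.4, 31.6]
wrist_force: [1.0, -1.0, 1.0]
opening: 0.0452
grasp_force: 0.0
```

Run:
```python
from h import *
np.set_printoptions(precision=4,suppress=True)
c=bot.camera("top");s=bot.camera("side");print("phase",phase(c)%45,"want 25.6")
for b in stand(c): print(*b)
go(.5435,-.2705,.12,9,5)
# dark/grey in box
for n,cc in(("top",c),("side",s)):
    x,y=proj(cc,[.507,.0845,.06])[0].astype(int); im=cc["img"].astype(int); m=(im.max(2)-im.min(2)<18)[y-24:y+24,x-24:x+24]
    for b in blobs(m,12): print(n,b[0],b[1]+[x-24,y-24],b[2:],plane(cc,b[1]+[x-24,y-24],.06))
```

```text
phase 25.805989752432758 want 25.6
3991 [416.1997 200.0684] 56 160 [ 0.5601 -0.2193]
5 x [-0.0138, 0.01156, 0.00176, 0.07853]
top 56 [277.6429 228.0536] (np.int32(8), np.int32(10)) [[0.5105 0.0659]]
side 102 [297.9608 214.3529] (np.int32(7), np.int32(22)) [[0.509  0.0535]]
```

>>> play_rows --steps '[[[-0.0138,0.0116,0.0018,0.0785],[-0.0138,0.0116,0.0018,0.0785],[-0.0138,0.0116,0.0018,0.0785],[-0.0138,0.0116,0.0018,0.0785],[-0.0138,0.0116,0.0018,0.0785]]]'

```text
time: 51.12
ee_pos: [0.5447, -0.2687, 0.119]
tcp_rot: [-179.0, -0.0, 9.2]
wrist_force: [-0.2, 0.3, 0.2]
opening: 0.0446
grasp_force: 0.0
```

>>> play_rows --steps '[[[0,0,0,0],[0,0,0,0],[0,0,0,0],[0,0,0,0],[0,0,0,0]]]'

```text
time: 51.53
ee_pos: [0.5453, -0.2678, 0.1195]
tcp_rot: [-179.0, -0.0, 9.4]
wrist_force: [0.5, -0.1, -0.3]
opening: 0.0449
grasp_force: 0.0
```

Run:
```python
from h import *
o=bot.get_obs();print(o["ee_pos"],o["tcp_rot"])
go(.5435,-.2705,.045,9,5)
for b in stand(bot.camera("top")): print(*b)
s=bot.camera("side"); im=s["img"].astype(int); y0,x0=100,255; m=(im.max(2)<75)[y0:160,x0:350]
for b in blobs(m,15): print(b[0],b[1]+[x0,y0],b[2:])
print(proj(s,[[.5435,-.2705,.062],[.5785,-.265,.062]]))
```

```text
[ 0.54525389 -0.26784863  0.11949532] [-1.79011815e+02 -2.92314774e-02  9.41883686e+00]
5 x [-0.00043, 0.00047, 0.0149, 0.00146]
135 [397.66666667 150.20740741] 8 23 [ 0.66705201 -0.1882696 ]
5269 [471.30707914 213.68931486] 72 160 [ 0.52868756 -0.32890653]
119 [301.68907563 107.02521008] (np.int32(9), np.int32(17))
40 [286.925 133.95 ] (np.int32(5), np.int32(11))
40 [300.325 133.85 ] (np.int32(5), np.int32(11))
[[300.00473037 130.54140756]
 [286.56732622 130.46338093]]
```

Stand still in place; bit column matches (300.3 vs 300.0). Grasp.

>>> play_rows --steps '[[[-0.0004,0.0005,0.0149,0.0014],[-0.0004,0.0005,0.0149,0.0014],[-0.0004,0.0005,0.0149,0.0014],[-0.0004,0.0005,0.0149,0.0014],[-0.0004,0.0005,0.0149,0.0014]]]'

```text
time: 52.05
ee_pos: [0.5432, -0.2699, 0.0443]
tcp_rot: [-179.0, -0.0, 8.9]
wrist_force: [0.6, 0.4, 0.4]
opening: 0.045
grasp_force: 0.0
```

>>> play_rows --steps '[[[0,0,0,0],[0,0,0,0],[0,0,0,0],[0,0,0,0],[0,0,0,0]]]' --gripper 0.008

```text
time: 52.47
ee_pos: [0.5435, -0.2703, 0.046]
tcp_rot: [-179.1, -0.1, 8.9]
wrist_force: [0.3, 0.2, -0.9]
opening: 0.0148
grasp_force: 29.2
```

>>> play_rows --steps '[[[0,0,0,0],[0,0,0,0],[0,0,-0.004,0],[0,0,-0.006,0],[0,0,-0.008,0]]]'

```text
time: 52.88
ee_pos: [0.5428, -0.2704, 0.0632]
tcp_rot: [-179.0, 0.0, 8.9]
wrist_force: [0.1, 0.4, 0.9]
opening: 0.0152
grasp_force: 29.2
```

>>> play_rows --steps '[[[0,0,-0.018,0],[0,0,-0.018,0],[0,0,-0.018,0],[0,0,-0.018,0],[0,0,-0.018,0]]]'

```text
time: 53.3
ee_pos: [0.5433, -0.272, 0.1549]
tcp_rot: [-179.0, -0.1, 8.9]
wrist_force: [-0.0, -0.3, 0.3]
opening: 0.0148
grasp_force: 29.2
```

Run:
```python
from h import *
go(.503,.104,.155,100,20)
```

```text
20 x [0.01516, -0.01461, -1e-05, -0.0795]
```

>>> play_rows --steps '[[[0.0152,-0.0146,0,-0.0795],[0.0152,-0.0146,0,-0.0795],[0.0152,-0.0146,0,-0.0795],[0.0152,-0.0146,0,-0.0795],[0.0152,-0.0146,0,-0.0795]]]'

```text
time: 53.72
ee_pos: [0.5933, -0.1789, 0.1553]
tcp_rot: [-179.1, -0.4, 31.9]
wrist_force: [0.2, 0.2, -0.6]
opening: 0.0146
grasp_force: 29.2
```

>>> play_rows --steps '[[[0.0152,-0.0146,0,-0.0795],[0.0152,-0.0146,0,-0.0795],[0.0152,-0.0146,0,-0.0795],[0.0152,-0.0146,0,-0.0795],[0.0152,-0.0146,0,-0.0795]]]'

```text
time: 54.13
ee_pos: [0.6027, -0.0744, 0.157]
tcp_rot: [-179.4, -0.7, 54.7]
wrist_force: [-0.7, 0.6, 0.4]
opening: 0.0149
grasp_force: 29.2
```

>>> play_rows --steps '[[[0.0152,-0.0146,0,-0.0795],[0.0152,-0.0146,0,-0.0795],[0.0152,-0.0146,0,-0.0795],[0.0152,-0.0146,0,-0.0795],[0.0152,-0.0146,0,-0.0795]]]'

```text
time: 54.55
ee_pos: [0.571, 0.0255, 0.1588]
tcp_rot: [-179.7, -0.9, 77.5]
wrist_force: [0.9, 0.5, -0.7]
opening: 0.0149
grasp_force: 29.2
```

>>> play_rows --steps '[[[0.0152,-0.0146,0,-0.0795],[0.0152,-0.0146,0,-0.0795],[0.0152,-0.0146,0,-0.0795],[0.0152,-0.0146,0,-0.0795],[0.0152,-0.0146,0,-0.0795]]]'

```text
time: 54.97
ee_pos: [0.5031, 0.1053, 0.1604]
tcp_rot: [179.9, -1.0, 100.2]
wrist_force: [-0.2, -0.1, -0.1]
opening: 0.015
grasp_force: 29.2
```

>>> play_rows --steps '[[[0,0,0,0],[0,0,0,0],[0,0,0,0],[0,0,0,0],[0,0,0,0]]]'

```text
time: 55.38
ee_pos: [0.5041, 0.1039, 0.1594]
tcp_rot: [180.0, -1.0, 99.9]
wrist_force: [-0.6, 0.9, -0.5]
opening: 0.0151
grasp_force: 29.2
```

Run:
```python
from h import *
o=bot.get_obs();print(o["ee_pos"],o["tcp_rot"],o["opening"])
go(.503,.103,.0795,100,5)
```

```text
[0.50406219 0.10393228 0.15943891] [179.97227834  -0.98072777  99.90851527] 0.015126764922526868
5 x [-0.00015, -0.00024, 0.01599, -0.00032]
```

>>> play_rows --steps '[[[-0.0001,-0.0002,0.016,0],[-0.0001,-0.0002,0.016,0],[-0.0001,-0.0002,0.016,0],[-0.0001,-0.0002,0.016,0],[-0.0001,-0.0002,0.016,0]]]'

```text
time: 55.8
ee_pos: [0.5028, 0.1046, 0.0785]
tcp_rot: [180.0, -1.0, 99.9]
wrist_force: [-0.7, -0.1, -1.8]
opening: 0.0151
grasp_force: 29.3
```

>>> play_rows --steps '[[[0,0,0,0],[0,0,0,0],[0,0,0,0],[0,0,0,0],[0,0,0,0]]]'

```text
time: 56.22
ee_pos: [0.5031, 0.1052, 0.0805]
tcp_rot: [179.9, -1.0, 100.0]
wrist_force: [0.1, -0.7, -1.0]
opening: 0.015
grasp_force: 29.3
```

>>> play_rows --steps '[[[0,0,0,0],[0,0,0,0],[0,0,0,0],[0,0,0,0],[0,0,0,0]]]' --gripper 0.026

```text
time: 56.63
ee_pos: [0.5025, 0.1052, 0.0795]
tcp_rot: [180.0, -1.0, 100.0]
wrist_force: [-0.9, -0.6, 0.5]
opening: 0.0259
grasp_force: 0.0
```

>>> play_rows --steps '[[[0,0,-0.016,0],[0,0,-0.016,0],[0,0,-0.016,0],[0,0,-0.016,0],[0,0,-0.016,0]]]'

```text
time: 57.05
ee_pos: [0.5026, 0.1038, 0.1602]
tcp_rot: [180.0, -1.0, 100.0]
wrist_force: [0.1, -0.2, -0.2]
opening: 0.0261
grasp_force: 0.0
```

Run:
```python
from h import *
np.set_printoptions(precision=4,suppress=True)
c=bot.camera("top")
for b in stand(c): print(*b)
go(.579,-.265,.13,9,20)
```

```text
135 [397.6667 150.2074] 8 23 [ 0.6671 -0.1883]
22 [396.7727 166.5455] 5 6 [ 0.632  -0.1842]
65 [436.5538 192.6923] 10 10 [ 0.5743 -0.2619]
20 x [-0.01488, 0.01476, 0.00167, 0.07941]
```

>>> play_rows --steps '[[[-0.0149,0.0146,0.0017,0.0794],[-0.0149,0.0146,0.0017,0.0794],[-0.0149,0.0146,0.0017,0.0794],[-0.0149,0.0146,0.0017,0.0794],[-0.0149,0.0146,0.0017,0.0794]]]' --gripper 0.045

```text
time: 57.52
ee_pos: [0.577, 0.0305, 0.1489]
tcp_rot: [-179.6, -0.9, 77.0]
wrist_force: [1.6, 0.4, 0.6]
opening: 0.045
grasp_force: 0.0
```

>>> play_rows --steps '[[[-0.0149,0.0146,0.0017,0.0794],[-0.0149,0.0146,0.0017,0.0794],[-0.0149,0.0146,0.0017,0.0794],[-0.0149,0.0146,0.0017,0.0794],[-0.0149,0.0146,0.0017,0.0794]]]'

```text
time: 57.93
ee_pos: [0.6165, -0.0654, 0.1385]
tcp_rot: [-179.3, -0.7, 54.3]
wrist_force: [-0.2, -0.3, -0.6]
opening: 0.0451
grasp_force: 0.0
```

>>> play_rows --steps '[[[-0.0149,0.0146,0.0017,0.0794],[-0.0149,0.0146,0.0017,0.0794],[-0.0149,0.0146,0.0017,0.0794],[-0.0149,0.0146,0.0017,0.0794],[-0.0149,0.0146,0.0017,0.0794]]]'

```text
time: 58.35
ee_pos: [0.6158, -0.169, 0.1282]
tcp_rot: [-179.1, -0.4, 31.5]
wrist_force: [0.9, 0.1, -0.8]
opening: 0.045
grasp_force: 0.0
```

>>> play_rows --steps '[[[-0.0149,0.0146,0.0017,0.0794],[-0.0149,0.0146,0.0017,0.0794],[-0.0149,0.0146,0.0017,0.0794],[-0.0149,0.0146,0.0017,0.0794],[-0.0149,0.0146,0.0017,0.0794]]]'

```text
time: 58.77
ee_pos: [0.575, -0.2642, 0.1182]
tcp_rot: [-179.0, 0.0, 8.8]
wrist_force: [0.6, 0.4, -0.6]
opening: 0.0451
grasp_force: 0.0
```

>>> play_rows --steps '[[[0,0,0,0],[0,0,0,0],[0,0,0,0],[0,0,0,0],[0,0,0,0]]]'

```text
time: 59.18
ee_pos: [0.5759, -0.2625, 0.119]
tcp_rot: [-179.0, -0.0, 9.1]
wrist_force: [0.2, 0.2, 0.5]
opening: 0.0447
grasp_force: 0.0
```

Run:
```python
from h import *
np.set_printoptions(precision=4,suppress=True)
c=bot.camera("top");s=bot.camera("side");print("phase",phase(c)%45,"want 25.6")
o=bot.get_obs();print(o["ee_pos"],o["tcp_rot"])
go(.5783,-.263,.045,9,5)
for n,cc in(("top",c),("side",s)):
    x,y=proj(cc,[.507,.0845,.06])[0].astype(int); im=cc["img"].astype(int); m=(im.max(2)-im.min(2)<18)[y-24:y+24,x-24:x+24]
    for b in blobs(m,12): print(n,b[0],b[1]+[x-24,y-24],b[2:],plane(cc,b[1]+[x-24,y-24],.06))
im=s["img"].astype(int); y0,x0=100,255; m=(im.max(2)<75)[y0:160,x0:350]
for b in blobs(m,15): print(b[0],b[1]+[x0,y0],b[2:])
print(proj(s,[[.5783,-.263,.060]]))
```

```text
phase 25.849750505475097 want 25.6
[ 0.5758 -0.2627  0.119 ] [-179.0167   -0.0185    9.0868]
5 x [0.00049, 0.00015, 0.01479, 0.0003]
top 55 [277.6727 228.1273] (np.int32(8), np.int32(10)) [[0.5104 0.0658]]
top 57 [256.7193 232.5263] (np.int32(8), np.int32(10)) [[0.5024 0.1088]]
side 133 [298.4211 216.1955] (np.int32(8), np.int32(23)) [[0.5073 0.0592]]
110 [289.3545 107.1091] (np.int32(8), np.int32(17))
40 [286.875 134.075] (np.int32(5), np.int32(11))
[[286.522  131.5264]]
```

>>> play_rows --steps '[[[0.0005,0.0001,0.0148,0],[0.0005,0.0001,0.0148,0],[0.0005,0.0001,0.0148,0],[0.0005,0.0001,0.0148,0],[0.0005,0.0001,0.0148,0]]]'

```text
time: 59.7
ee_pos: [0.578, -0.2617, 0.0443]
tcp_rot: [-179.0, -0.0, 9.1]
wrist_force: [-0.4, -0.3, 0.4]
opening: 0.0449
grasp_force: 0.0
```

>>> play_rows --steps '[[[0,0,0,0],[0,0,0,0],[0,0,0,0],[0,0,0,0],[0,0,0,0]]]' --gripper 0.008

```text
time: 60.12
ee_pos: [0.5782, -0.2623, 0.0461]
tcp_rot: [-179.1, -0.1, 9.0]
wrist_force: [0.2, -1.3, -0.5]
opening: 0.015
grasp_force: 29.6
```

>>> play_rows --steps '[[[0,0,0,0],[0,0,0,0],[0,0,-0.004,0],[0,0,-0.006,0],[0,0,-0.008,0]]]'

```text
time: 60.53
ee_pos: [0.5776, -0.2624, 0.0633]
tcp_rot: [-179.0, 0.0, 9.0]
wrist_force: [0.3, -0.5, -0.5]
opening: 0.015
grasp_force: 29.6
```

>>> play_rows --steps '[[[0,0,-0.018,0],[0,0,-0.018,0],[0,0,-0.018,0],[0,0,-0.018,0],[0,0,-0.018,0]]]'

```text
time: 60.95
ee_pos: [0.578, -0.264, 0.1549]
tcp_rot: [-179.0, -0.1, 9.0]
wrist_force: [0.7, 0.2, -1.2]
opening: 0.0149
grasp_force: 29.6
```

Run:
```python
from h import *
go(.5065,.086,.16,100,20)
```

```text
20 x [0.01296, -0.01508, -0.00025, -0.0794]
```

>>> play_rows --steps '[[[0.013,-0.0151,-0.0002,-0.0794],[0.013,-0.0151,-0.0002,-0.0794],[0.013,-0.0151,-0.0002,-0.0794],[0.013,-0.0151,-0.0002,-0.0794],[0.013,-0.0151,-0.0002,-0.0794]]]'

```text
time: 61.37
ee_pos: [0.6166, -0.1719, 0.1564]
tcp_rot: [-179.1, -0.4, 32.0]
wrist_force: [-0.5, -0.1, -1.0]
opening: 0.0145
grasp_force: 29.6
```

>>> play_rows --steps '[[[0.013,-0.0151,-0.0002,-0.0794],[0.013,-0.0151,-0.0002,-0.0794],[0.013,-0.0151,-0.0002,-0.0794],[0.013,-0.0151,-0.0002,-0.0794],[0.013,-0.0151,-0.0002,-0.0794]]]'

```text
time: 61.78
ee_pos: [0.616, -0.0727, 0.159]
tcp_rot: [-179.4, -0.7, 54.7]
wrist_force: [1.2, 0.0, -0.2]
opening: 0.0147
grasp_force: 29.5
```

>>> play_rows --steps '[[[0.013,-0.0151,-0.0002,-0.0794],[0.013,-0.0151,-0.0002,-0.0794],[0.013,-0.0151,-0.0002,-0.0794],[0.013,-0.0151,-0.0002,-0.0794],[0.013,-0.0151,-0.0002,-0.0794]]]'

```text
time: 62.2
ee_pos: [0.5772, 0.0185, 0.1617]
tcp_rot: [-179.7, -0.9, 77.5]
wrist_force: [0.0, -0.4, 0.2]
opening: 0.0148
grasp_force: 29.5
```

>>> play_rows --steps '[[[0.013,-0.0151,-0.0002,-0.0794],[0.013,-0.0151,-0.0002,-0.0794],[0.013,-0.0151,-0.0002,-0.0794],[0.013,-0.0151,-0.0002,-0.0794],[0.013,-0.0151,-0.0002,-0.0794]]]'

```text
time: 62.62
ee_pos: [0.5061, 0.0875, 0.1641]
tcp_rot: [179.9, -1.0, 100.2]
wrist_force: [0.8, 1.2, -0.3]
opening: 0.0146
grasp_force: 29.5
```

>>> play_rows --steps '[[[0,0,0,0],[0,0,0,0],[0,0,0,0],[0,0,0,0],[0,0,0,0]]]'

```text
time: 63.03
ee_pos: [0.5072, 0.0863, 0.1631]
tcp_rot: [180.0, -1.0, 99.9]
wrist_force: [0.3, 1.0, -0.6]
opening: 0.0147
grasp_force: 29.5
```

Run:
```python
from h import *
o=bot.get_obs();print(o["ee_pos"],o["tcp_rot"],o["opening"])
go(.5065,.085,.0795,100,5)
```

```text
[0.50715392 0.08630152 0.16305105] [179.97560851  -0.9846448   99.90806298] 0.014749523953705304
5 x [-0.00023, -0.00017, 0.01671, -0.00032]
```

>>> play_rows --steps '[[[-0.0003,-0.0001,0.0167,0],[-0.0003,-0.0001,0.0167,0],[-0.0003,-0.0001,0.0167,0],[-0.0003,-0.0001,0.0167,0],[-0.0003,-0.0001,0.0167,0]]]'

```text
time: 63.45
ee_pos: [0.5065, 0.0861, 0.0786]
tcp_rot: [180.0, -1.0, 99.9]
wrist_force: [0.1, 0.3, -1.1]
opening: 0.0149
grasp_force: 29.5
```

>>> play_rows --steps '[[[0,0,0,0],[0,0,0,0],[0,0,0,0],[0,0,0,0],[0,0,0,0]]]'

```text
time: 63.87
ee_pos: [0.5068, 0.0867, 0.0807]
tcp_rot: [179.9, -1.0, 100.0]
wrist_force: [0.9, 0.5, -0.4]
opening: 0.0148
grasp_force: 29.5
```

>>> play_rows --steps '[[[0,0,0,0],[0,0,0,0],[0,0,0,0],[0,0,0,0],[0,0,0,0]]]' --gripper 0.026

```text
time: 64.28
ee_pos: [0.5062, 0.0866, 0.0797]
tcp_rot: [180.0, -1.0, 100.0]
wrist_force: [0.3, 1.2, -0.4]
opening: 0.0259
grasp_force: 0.0
```

>>> play_rows --steps '[[[0,0,-0.018,0],[0,0,-0.018,0],[0,0,-0.018,0],[0,0,-0.018,0],[0,0,-0.018,0]]]'

```text
time: 64.7
ee_pos: [0.5063, 0.0851, 0.1704]
tcp_rot: [180.0, -1.0, 100.0]
wrist_force: [0.3, 0.1, 0.4]
opening: 0.0261
grasp_force: 0.0
```

>>> play_rows --steps '[[[-0.035,0,-0.005,0.05],[-0.035,0,-0.005,0.05],[-0.035,0,-0.005,0.05],[-0.035,0,-0.005,0.05],[-0.035,0,-0.005,0.05]]]'

```text
time: 65.12
ee_pos: [0.5194, -0.091, 0.1918]
tcp_rot: [-179.8, -1.0, 85.6]
wrist_force: [0.2, 0.1, -0.3]
opening: 0.0258
grasp_force: 0.0
```

>>> play_rows --steps '[[[-0.02,0,0,0],[-0.02,0,0,0],[0,0,0,0],[0,0,0,0],[0,0,0,0]]]'

```text
time: 65.53
ee_pos: [0.5164, -0.1289, 0.1908]
tcp_rot: [-179.8, -1.0, 85.7]
wrist_force: [1.0, 0.3, 0.7]
opening: 0.0259
grasp_force: 0.0
```

Run:
```python
from h import *
np.set_printoptions(precision=4,suppress=True)
c=bot.camera("top");s=bot.camera("side");print("phase",phase(c)%45,"want 25.6",bot.get_obs()["ee_pos"])
for n,cc in(("top",c),("side",s)):
    x,y=proj(cc,[.507,.0845,.06])[0].astype(int); im=cc["img"].astype(int); m=(im.max(2)-im.min(2)<18)[y-24:y+24,x-24:x+24]
    for b in blobs(m,12): print(n,b[0],b[1]+[x-24,y-24],b[2:],plane(cc,b[1]+[x-24,y-24],.06))
a=np.radians(70.6);x,y=proj(c,[A[0]+.073*np.cos(a),A[1]+.073*np.sin(a),.06])[0].astype(int)
im=c["img"].astype(int); 
for b in blobs((im.max(2)<75)[y-22:y+22,x-22:x+22],30): print("tin dark",b[0],b[1]+[x-22,y-22],b[2:],(x,y))
a=cv2.imread("pics/side0.png").astype(int); d=np.abs(a-s["img"]).max(2)>50
for b in blobs(d,60): print("side diff",b[0],b[1],b[2:])
im=s["img"].astype(int)
print("stand row", s["img"][145,262:352:10].tolist())
```

```text
phase 25.812191158089973 want 25.6 [ 0.5166 -0.1284  0.1909]
top 59 [277.6102 228.1695] (np.int32(8), np.int32(10)) [[0.5103 0.0659]]
top 56 [265.5    230.3393] (np.int32(8), np.int32(10)) [[0.5065 0.0908]]
top 58 [256.8103 232.5   ] (np.int32(8), np.int32(9)) [[0.5025 0.1087]]
side 140 [298.5071 216.1071] (np.int32(8), np.int32(23)) [[0.5071 0.0589]]
tin dark 1040 [227.0904 184.5327] (np.int32(44), np.int32(44)) (np.int64(227), np.int64(187))
tin dark 48 [244.9583 170.7292] (np.int32(11), np.int32(16)) (np.int64(227), np.int64(187))
side diff 286 [319.8042   6.8357] (np.int32(54), np.int32(16))
side diff 634 [467.776   14.7287] (np.int32(32), np.int32(42))
side diff 774 [527.6705  16.4134] (np.int32(55), np.int32(46))
side diff 3082 [309.7145  69.6372] (np.int32(62), np.int32(94))
side diff 12067 [465.9209 140.2475] (np.int32(203), np.int32(158))
side diff 147 [272.7007 132.415 ] (np.int32(13), np.int32(15))
side diff 69 [286.4203 132.8696] (np.int32(7), np.int32(12))
side diff 69 [300.1449 133.029 ] (np.int32(8), np.int32(12))
side diff 64 [313.8438 132.8438] (np.int32(8), np.int32
[... 531 characters left out ...]
6 218.2759] (np.int32(8), np.int32(20))
side diff 330 [381.1424 223.9485] (np.int32(49), np.int32(20))
side diff 216 [234.4074 237.7083] (np.int32(25), np.int32(23))
side diff 152 [257.0329 238.9737] (np.int32(15), np.int32(18))
side diff 3671 [473.6145 280.5922] (np.int32(147), np.int32(73))
side diff 68 [287.7059 244.5735] (np.int32(21), np.int32(7))
side diff 279 [280.8172 255.4086] (np.int32(30), np.int32(16))
side diff 1412 [535.5297 264.6006] (np.int32(59), np.int32(35))
side diff 135 [230.4963 264.1704] (np.int32(23), np.int32(13))
stand row [[102, 142, 170], [76, 114, 141], [83, 123, 154], [80, 119, 149], [80, 118, 148], [79, 117, 146], [78, 114, 142], [76, 112, 139], [75, 113, 139]]
```

```bash
python3 -c "
from workcell import bot
print(bot.job_done())"
```

```text
the job is handed in; nothing more can be done
None
```

I put all three wide bits in the tin and all three slim bits in the box, left the box facing the pointer, and handed the job in at about 66 s; one slip was that lowering the third wide bit pressed at about 15 N and turned the carousel roughly 15° off the pointer, so I turned the tin back into line before going on to the box.

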